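# Restock the revolving caddy

### The arm

A 6-joint arm with a two-finger parallel gripper is mounted at the origin on the work surface. World frame = base frame: x ahead of the robot, y to its left, z up, the work surface at z = 0. Lengths are in mm, angles in rad, forces in N, time in s.
With the tool pointing down it reaches from about 275 to 725 mm from the base axis. Payload 5.6 kg.
Tool frame: the origin (TCP) lies at the very end of the fingers, on their centre line; the grasp point (between the pads) lies hold_point_z behind it (hold_point_z is the distance from the TCP to the grasp point, in mm); z points along the fingers, x is the direction in which the jaws open and shut, and the axes are right-handed (so a half turn about z gives the same grasp; the last joint's range is limited). The gripper opens to 85 mm and grips with 20 to 120 N. Pads are 22 mm wide; open, the fingers measure 114 mm over their backs; the gripper's body (76 mm by 85 mm) begins 54 mm behind the grasp point. The pads swing forward as they close: fully open they stand 13 mm farther back than shut.
Start: joints at [1.573, 0.255, 0.108, 0, -1.424, -0.285], TCP at [153.448, 528.154, 194.083] pointing down, gripper open.
Joint ranges: [-2.95, 2.95], [-1.21, 1.97], [-1.09, 1.5], [-2.87, 1.71], [-2.94, -0.07], [-3.05, 3.05]. Speed limits (rad/s): [2.57, 2.57, 3.14, 3.14, 3.14, 3.14].

### API

Orientations are given as a rotation vector (axis times angle).
In Python, from station import observe, capture, sign_off, spot_in, outline_of, hold_point_z gives the robot as it stands. The module is installed in compiled form; this text tells all that it offers.
- The arm moves only by the shell command python3 -m pendant 'ROWS'. ROWS is JSON, a list of rows, each an object with "offset": the shift along the tool's x, y, z in m, a list of three; "spin": the turn about the tool's z in rad; "jaw": the closure, from 0 (fully open) to 1 (shut). A call has 1 to 12 rows; each row shifts and turns the pose as measured when the row begins, along the tool's axes as they then stand; what a row does not reach is not made up. A row lasts 1/8 s, in which the tool goes at most 62.5 mm and 10.7 degrees, less where a joint would pass 70% of its speed; a pose out of reach is approached as far as the arm can. A call is refused whole if a number of a shift passes 0.0625 or a number of a turn 0.188, either way. A call with a gripper value outside its range is refused whole. The fingers move at their own pace and stop on an object; the grip force is fixed at half the most. Time passes only in rows, so rows that do not move let the fingers close. It gives the time, the measured TCP pose, the force and the opening at its end, in the units of the state.
- observe(): the state, without advancing time (a new reading comes with each control period).
- capture(name): name is "scene" or "top" or "wrist"; returns a dict with "frame" (384x512x3 uint8, red, green, blue), "depth" (384x512 float32, mm along the optical axis (not along the pixel's ray), 0 where there is no reading), "camera_matrix" (3x3 intrinsics, pixels), "distortion" ([k1, k2, p1, p2, k3] as OpenCV has them; the pictures are not rectified), "R" (3x3) and "t" (3): a world point X has camera coordinates R X + t; the wrist camera has in their place "hand_eye" (4x4, takes a point from camera to tool coordinates, whose origin is the TCP and whose axes are the tool frame's). Camera axes: x right, y down, z forward; pixel columns grow to the right and rows downward; lengths in mm; the calibration is good to about 2 mm. A picture is of the moment at which its call begins: read the wrist's pose just before it.
- sign_off(): hands the job in, once; it reports no verdict.
Trained networks look in a picture, given as the dict that the camera call returned (one of the last four; its "shot" number tells which), for a name from the list of things; names that differ only in an ending like _2 or _b are one class to them, and where a whole thing is asked for, a point or a joint stands for the part that bears it (a point fixed in the world has none). Each returns a list of dicts, best first, with "confidence" (0 to 1); they miss things now and then, are a little off and sometimes report something else, mostly with a low value. They report only what shows in the picture. A call takes as long as a camera call. They do not tell look-alikes from the thing itself.
- spot_in(picture, thing): "uv" ([column, row] in pixels, amid what is visible of it).
- outline_of(picture, thing): "mask" (384x512 bool, what is visible of it) and "uv" ([column, row] in pixels, amid what is visible of it).
The state is a dict: "time_s": time; "joints": joint angles; "dq": joint speeds; "joint_efforts": joint torques, N m; "tool_pos": TCP position; "tcp_rot": TCP orientation; "ft_force": force on the tool from outside, world axes, zero at the start; "torque": the same for the moment, N m; "opening": finger opening in mm.
Only numpy, scipy, OpenCV 4.12 (cv2) and the standard library are available. Lean on these libraries where they do the work, as an engineer would, in place of code of your own. Each camera call takes 0.05 s, during which the arm holds its last target. There are 200 camera calls.

### The job

Restock the revolving caddy from the refill rack: first turn the caddy by hand until its empty wide bay faces squarely to the front of the bench (towards the robot, straight out from under the clear shelf), then load the big tin (the one that is both full height and full width) into that bay. Keep the tin upright all the way, and finish with it standing flat on the bay floor between the two side walls, a broad face outwards, the bay still facing the front. Leave everything else where it is.

Things in the scene. Friction and masses are not known exactly. Their poses are not given: they have to be found in the camera images.
- caddy (a joint): Angle of the caddy's plywood turntable (380 mm disc, deck 28 mm above the bench, vertical axle, no end stops; drag about 0.15 N m, stays where it is left). 0 or a whole turn (6.283) = the empty wide bay faces the front (-x, the robot's side); grows counter-clockwise seen from above.
- hub (a point): Foot of the caddy's axle at bench height, fixed; -x axis to the front. Six stations, 130 mm from the axle, every 60 deg, counter-clockwise: wide bay (empty); steel cup of pencil stubs; narrow bay (empty, 46 mm, too narrow); a second wide bay with a tin like the big one in it; glass jar; narrow bay with narrow tin. Contents are fixed to the turntable, at most 145 mm above the bench.
- handle (a point): Centre of the wooden bar handle on top of the caddy's axle, 133 mm above the bench. The bar is 16 mm thick, 64 mm long and 26 mm high; it lies along this point's y axis and turns with the turntable (this point's -x axis points at the wide bay). Round wooden core below it, 90 mm across, up to 100 mm above the bench; a 22 mm stem joins them.
- bay (a point): Floor centre of the empty wide bay, 28 mm above the bench, turning with the deck; -x axis points out from the axle. Side walls 85 mm high, inside faces at y = +-34 mm (8 mm thick, 64 mm long in x); kerbs 12 mm high, inside faces at x = +-24 mm. Open above the kerbs, inwards to the core 85 mm away. The tin fits only with its long side along y, so here it can be held only by its broad faces.
- big_tin_mid (a point): Centre (half-way up) of the big slip-lid tin: plain metal, 60 mm long (its x), 40 mm deep (its y), 85 mm high, flat top, about 0.26 kg. It starts in one of the three lanes of the refill rack with its x along the lane; the boards beside it are higher than the tin and only 2 mm off its broad faces, so there it can be taken only by its narrow ends.
- short_tin_mid (a point): Centre of the short tin, 60 x 40 x 55 mm high, in another lane of the rack. Stays there.
- narrow_tin_mid (a point): Centre of the narrow tin, 40 x 40 x 85 mm high, in another lane of the rack. Stays there.
- rack_floor (a point): Centre of the floor of the fixed wooden refill rack, 8 mm above the bench. Three lanes run along its x axis, side by side in y at -52, 0 and +52 mm, open at both ends, between four boards (56 mm long, 8 mm thick, up to 98 mm above the bench; 44 mm between boards). It stands at the left or at the right of the caddy.
- mat: Fixed grey cutting mat, 130 x 200 mm and 3 mm thick, origin under its centre; lies on the other side of the caddy from the rack and is kept clear as a place to put things down.
- riser: Clear acrylic desk shelf, fixed, over the rear part of the caddy: board 210 mm (x) by 520 mm (y), from 152 to 160 mm above the bench, origin on the bench under its centre, so its front edge is 105 mm towards -x from the origin. Side panels at both ends; small stock up to 222 mm above the bench along its rear.
- jar: Bystander: white plastic jar, 64 mm across, 85 mm high, origin under its centre.
- mug: Bystander: white mug, 76 mm across, 90 mm high, origin under its centre, handle to +y.
- knife: Bystander: palette knife lying flat, 200 mm long along its x axis.
- tape: Bystander: roll of masking tape lying flat, 100 mm across, 24 mm high.
- brush_can: Bystander: steel can with brushes, can 86 mm across and 115 mm high, brushes up to 250 mm high and 55 mm out from the centre; origin under its centre.
- tube: Bystander: metal paint tube lying flat, 130 mm long along its x, 36 mm wide, 18 mm high.
- paint_can: Bystander: steel paint can, 100 mm across, 110 mm high, origin under its centre.
Things that resemble listed ones, but are neither listed nor needed, are in the scene too. Leave any purple look-alike of the part that bears big_tin_mid alone.

How it is judged (in metres and radians):
On the way:
1. the empty wide bay has been turned to face the front, before the big tin comes to the caddy (x of bay in the frame of hub below -0.1 m and y of bay in the frame of hub between -0.028 and 0.028 m and horizontal distance between big_tin_mid and hub above 0.22 m), for 0.2 s.
At the end, for the whole second after the job is handed in: The formerly empty wide bay faces the front within 12 degrees; the big tin stands upright in it (within 0.08 rad), flat on its floor (within 4 mm), centred within 10 mm, long side across the bay (within 0.3 rad); the other tins and the bystanders are where they were (x of bay in the frame of hub below -0.1 m and y of bay in the frame of hub between -0.028 and 0.028 m and x of big_tin_mid in the frame of bay between -0.01 and 0.01 m and y of big_tin_mid in the frame of bay between -0.01 and 0.01 m and z of big_tin_mid in the frame of bay between 0.038 and 0.0465 m and angle between big_tin_mid's own z axis and vertical below 0.08 rad and angle between the x axis of big_tin_mid and the y axis of bay, either way round below 0.3 rad); the robot touches nothing.
It fails at once if the big tin tips more than about 35 degrees (angle between big_tin_mid's own z axis and vertical above 0.6 rad).
It fails at once if another tin of the rack is moved more than 25 mm (distance of any of short_tin_mid, narrow_tin_mid from where it was at the start of the episode above 0.025 m).
It fails at once if a bystander is moved more than 30 mm (distance of any of jar, mug, knife, tape, brush_can, tube, paint_can from where it was at the start of the episode above 0.03 m).
It also fails if it takes over 72 s, if anything falls off the work surface, if the arm or the gripper's body presses on something with over 40 N, if the wrist force passes 120 N, or if a joint passes its speed limit or range.

## Working session

There is one attempt and no reset: what is moved stays moved. The work goes in short steps, Python scripts to look and compute and a shell command to move; the robot and the scene stay as the last step left them, time stands still between calls to the robot, and variables do not carry over. Pictures are saved under pics/ and viewed, about 8 in all and at most 12, crops included, and the job is handed in when it is done.

```bash
mkdir -p pics; ls; cat > h.py <<'E'
import numpy as np, cv2
from station import *
from scipy.spatial.transform import Rotation as Ro
def pose():
    s=observe(); return Ro.from_rotvec(s['tcp_rot']).as_matrix(), np.array(s['tool_pos']), s
def look(n):
    R,p,s=pose(); c=capture(n)
    if n=='wrist':
        H=np.array(c['hand_eye']); A=R@H[:3,:3]; b=R@H[:3,3]+p
        c['R']=A.T; c['t']=-A.T@b
    c['R']=np.array(c['R']); c['t']=np.array(c['t']); return c
def world(c,uv,d=None):
    """uv Nx2 -> world points using depth"""
    uv=np.atleast_2d(np.array(uv,float)); 
    if d is None: d=c['depth'][uv[:,1].round().astype(int),uv[:,0].round().astype(int)]
    n=cv2.undistortPoints(uv[:,None],np.array(c['camera_matrix']),np.array(c['distortion']))[:,0]
    X=np.c_[n,np.ones(len(n))]*np.reshape(d,(-1,1))
    return (X-c['t'])@c['R']
def ray(c,uv,z):
    uv=np.atleast_2d(np.array(uv,float)); a=world(c,uv,np.full(len(uv),100.)); o=-c['R'].T@c['t']
    return o+(a-o)*((z-o[2])/(a-o)[:,2])[:,None]
def px(c,X):
    return cv2.projectPoints(np.atleast_2d(np.array(X,float)),cv2.Rodrigues(c['R'])[0],c['t'],np.array(c['camera_matrix']),np.array(c['distortion']))[0][:,0]
def save(c,n,crop=None,k=1):
    f=c['frame'][:,:,::-1]
    if crop: x0,y0,x1,y1=crop; f=f[y0:y1,x0:x1]
    cv2.imwrite('pics/'+n,cv2.resize(f,None,fx=k,fy=k,interpolation=cv2.INTER_CUBIC))
def cloud(c):
    v,u=np.nonzero(c['depth']>0); return world(c,np.c_[u,v]),np.c_[u,v]
E
python3 - <<'E'
from h import *
s=observe(); print(s['tool_pos'],s['tcp_rot'],s['time_s'],s['opening'],hold_point_z)
names="caddy handle bay big_tin_mid short_tin_mid narrow_tin_mid rack_floor mat riser jar mug knife tape brush_can tube paint_can".split()
for n in ['top','scene']:
    c=look(n); save(c,n+'0.png',k=1.5)
    for t in names:
        for r in outline_of(c,t)[:3]:
            if r['confidence']<.25: continue
            m=r['mask']&(c['depth']>0); v,u=np.nonzero(m)
            W=world(c,np.c_[u,v]) if len(u) else np.zeros((1,3))
            print(n,t,round(r['confidence'],2),np.round(r['uv']),len(u),np.median(W,0).round(),np.percentile(W[:,2],95).round())
E
```

```text
pics
[153.23756838 527.6506128  193.19152928] [ 1.88523044e+00 -2.51119868e+00  1.77537946e-03] 0.0 85.08876462966057 18.700000000000003
top caddy 0.85 [237. 179.] 9130 [548.   2.  30.] 118.0
top handle 0.86 [236. 180.] 9117 [549.   2.  30.] 117.0
top handle 0.4 [360. 206.] 710 [ 461. -372.   65.] 100.0
top bay 0.88 [237. 182.] 9272 [548.   2.  30.] 118.0
top bay 0.69 [366. 199.] 336 [ 468. -394.   92.] 98.0
top big_tin_mid 0.69 [368. 200.] 313 [ 474. -395.   92.] 97.0
top big_tin_mid 0.66 [424. 245.] 395 [ 335. -561.   83.] 89.0
top big_tin_mid 0.63 [417. 209.] 455 [ 444. -541.   81.] 89.0
top short_tin_mid 0.78 [352. 203.] 258 [ 470. -345.   63.] 68.0
top short_tin_mid 0.63 [238. 180.] 9025 [548.   3.  30.] 117.0
top short_tin_mid 0.49 [128. 169.] 405 [582. 356.  15.] 21.0
top narrow_tin_mid 0.71 [385. 195.] 191 [ 479. -447.   93.] 98.0
top narrow_tin_mid 0.4 [128. 170.] 341 [582. 355.  15.] 21.0
top rack_floor 0.65 [361. 203.] 581 [ 461. -373.   74.] 101.0
top rack_floor 0.25 [159. 230.] 471 [371. 220.  22.] 28.0
top mat 0.69 [122. 200.] 2443 [482. 374.   3.] 8.0
top riser 0.92 [2
[... 1359 characters left out ...]
375.   5.] 10.0
scene riser 0.73 [294. 238.] 10527 [762. -38. 161.] 214.0
scene riser 0.64 [167. 215.] 339 [ 500. -395.   91.] 97.0
scene jar 0.57 [154. 188.] 376 [ 352. -414.   63.] 89.0
scene jar 0.39 [274. 190.] 3370 [513.  -4.  57.] 129.0
scene mug 0.95 [203. 180.] 594 [ 392. -222.   57.] 92.0
scene knife 0.75 [274. 191.] 3355 [513.  -4.  58.] 128.0
scene knife 0.7 [362. 146.] 344 [374. 450.   5.] 23.0
scene knife 0.31 [178. 210.] 192 [ 495. -343.   63.] 68.0
scene tape 0.52 [311. 161.] 323 [373. 219.  22.] 30.0
scene brush_can 0.59 [400. 191.] 1082 [679. 413.  92.] 224.0
scene tube 0.76 [371. 186.] 220 [589. 362.  17.] 22.0
scene paint_can 0.98 [171. 262.] 1036 [ 691. -403.  107.] 113.0
```

View pics/top0.png

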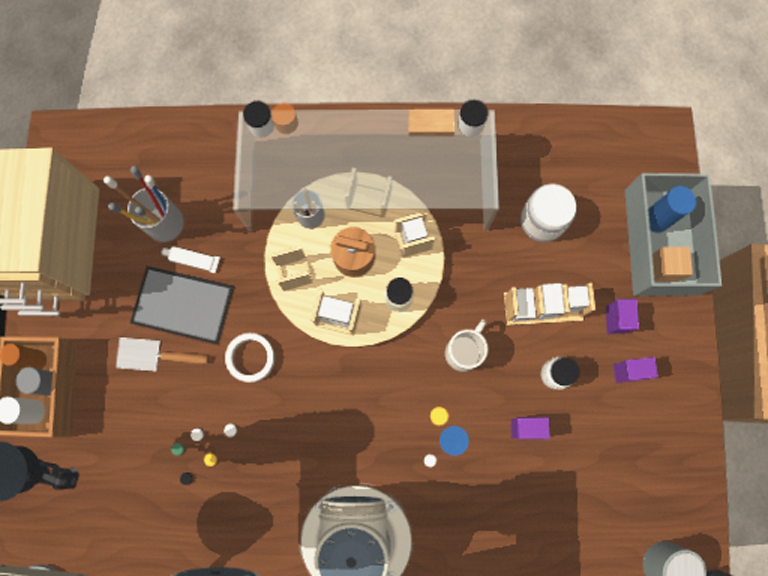

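```bash
python3 - <<'E'
from h import *
c=look('top'); save(c,'crop1.png',(330,160,450,270),6)
W,uv=cloud(c)
# deck: circle fit
d=(abs(W[:,2]-29)<8)&(np.hypot(W[:,0]-560,W[:,1])<210)
print('deck',W[d].mean(0),W[d][:,:2].min(0),W[d][:,:2].max(0),np.median(W[d][:,2]))
m=(W[:,2]>120)&(W[:,2]<149)&(np.hypot(W[:,0]-600,W[:,1])<200)
print('120-149:');
for z0,z1 in [(85,100),(100,122),(122,149)]:
    m=(W[:,2]>z0)&(W[:,2]<z1)&(np.hypot(W[:,0]-580,W[:,1])<200)
    im=np.zeros((384,512),np.uint8); im[uv[m,1],uv[m,0]]=1
    n,l,st,ce=cv2.connectedComponentsWithStats(im)
    for i in range(1,n):
        if st[i,4]<15: continue
        P=W[m][l[uv[m,1],uv[m,0]]==i]; r=cv2.minAreaRect(P[:,:2].astype(np.float32))
        print(z0,ce[i].round(),st[i,4],np.round(r[0]),np.round(r[1]),round(r[2]),np.median(P[:,2]).round())
o=-c['R'].T@c['t'];print('cam',o)
E
```

```text
deck [544.28952733   5.70305577  28.14863861] [ 392.96912162 -182.00508372] [687.35692136 193.42528198] 28.094249620167858
120-149:
85 [235. 168.] 236 [577.   3.] [79. 88.] 22 98.0
85 [279. 164.] 26 [ 587. -129.] [ 3. 64.] 14 95.0
85 [193. 170.] 21 [569. 131.] [ 4. 51.] 14 95.0
85 [198. 186.] 25 [517. 116.] [ 3. 54.] 17 92.0
85 [265. 201.] 44 [477. -87.] [56. 30.] 80 96.0
100 [205. 143.] 42 [649.  96.] [16. 51.] 3 110.0
100 [276. 153.] 338 [ 616. -120.] [63. 62.] 16 113.0
100 [235. 156.] 58 [612.   3.] [47. 22.] 73 102.0
100 [247. 167.] 20 [571. -32.] [30. 12.] 0 102.0
100 [190. 168.] 79 [571. 137.] [ 9. 64.] 16 112.0
100 [234. 172.] 155 [558.  12.] [75. 42.] 76 102.0
100 [195. 185.] 74 [519. 122.] [ 9. 63.] 15 112.0
100 [224. 206.] 437 [454.  36.] [85. 63.] 76 113.0
100 [261. 196.] 18 [484. -75.] [20. 15.] 89 120.0
100 [270. 201.] 15 [469. -98.] [ 8. 32.] 26 116.0
122 [235. 162.] 133 [580.   4.] [64. 19.] 75 144.0
122 [266. 193.] 189 [491. -89.] [50. 47.] 90 125.0
cam [ 234.08267626  -57.65522416 1451.55139596]
```

The top view shows the rack at about (365,203) native px, with its middle tin at about (368,200). The empty wide bay is under the shelf at about (245,125), opposite the filled wide bay at (224,206). I'll confirm the tin in the crop and get the rack, riser and handle geometry.

View pics/crop1.png

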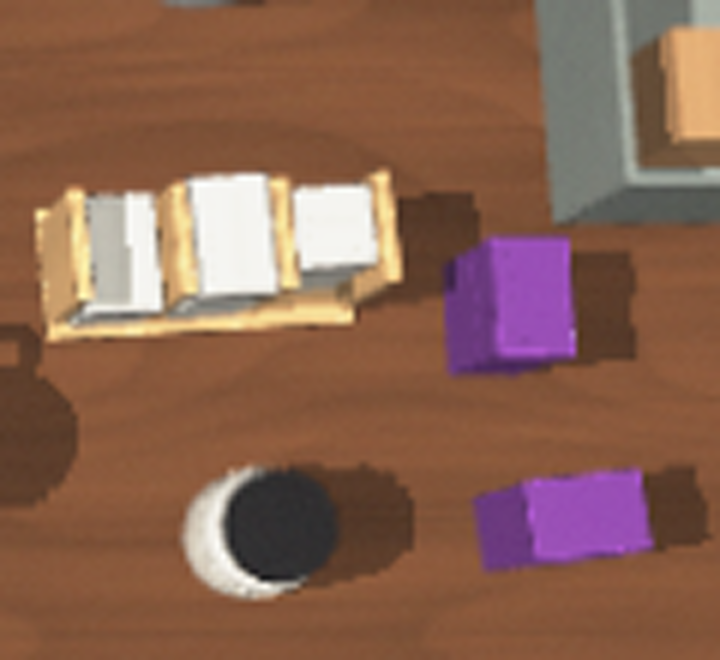

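```bash
python3 - <<'E'
from h import *
for n in ['top','scene']:
    c=look(n)
    W,uv=cloud(c)
    h=(W[:,2]>128)&(W[:,2]<150)&(np.hypot(W[:,0]-580,W[:,1]-4)<42)
    r=cv2.minAreaRect(W[h][:,:2].astype(np.float32)); print(n,'handle',W[h].mean(0).round(1),r,h.sum(),np.percentile(W[h][:,2],[10,50,90]).round())
    t=h&(W[:,2]>141); q=W[t][:,:2]; ev=np.linalg.eigh(np.cov(q.T))[1][:,1]; print(' top only',q.mean(0),np.degrees(np.arctan2(ev[1],ev[0])),t.sum())
    s=(abs(W[:,2]-160)<6)&(W[:,0]>550)&(abs(W[:,1])<300)
    print('shelf',np.percentile(W[s][:,0],[0.5,1,2,5,99]).round(),np.percentile(W[s][:,1],[.5,99.5]).round())
    for nm,(x,y),zr in [('mid',(475,-395),(85,102)),('short',(475,-345),(55,72)),('narrow',(480,-447),(85,102)),('all',(475,-395),(50,104))]:
        R=25 if nm!='all' else 100
        m=(abs(W[:,0]-x)<(40))&(abs(W[:,1]-y)<R)&(W[:,2]>zr[0])&(W[:,2]<zr[1])
        r=cv2.minAreaRect(W[m][:,:2].astype(np.float32)); print(nm,m.sum(),np.round(np.median(W[m],0)),np.round(r[0]),np.round(r[1]),round(r[2],1))
    for r in outline_of(c,'big_tin_mid'):
        u=np.array(r['uv']); w=world(c,u)[0]
        if abs(w[0]-480)<40 and abs(w[1]+395)<40:
            v,uu=np.nonzero(r['mask']); P=world(c,np.c_[uu,v]); P=P[abs(P[:,2]-np.percentile(P[:,2],80))<5]
            rr=cv2.minAreaRect(P[:,:2].astype(np.float32)); print('tin',P.mean(0).round(1),rr,len(P))
E
```

```text
top handle [579.4   4.  143.1] ((581.2566528320312, 4.272987365722656), (63.57642364501953, 17.72426414489746), 76.61351013183594) 133 [136. 144. 148.]
 top only [580.89472152   5.1261354 ] 76.97439826303423 101
shelf [646. 646. 648. 653. 851.] [-280.  235.]
mid 327 [ 477. -396.   93.] [ 478. -395.] [50. 62.] 89.8
short 259 [ 474. -348.   63.] [ 474. -346.] [44. 63.] 87.9
narrow 232 [ 481. -448.   93.] [ 480. -447.] [54. 51.] 1.9
all 1112 [ 476. -388.   91.] [ 478. -395.] [ 62. 168.] 4.3
tin [ 476.2 -394.5   93.7] ((475.74884033203125, -395.74969482421875), (34.29359817504883, 60.26845932006836), 86.6998519897461) 183
scene handle [584.5   4.9 141.6] ((580.3156127929688, 5.897487640380859), (63.456783294677734, 20.316722869873047), 75.68511962890625) 125 [131. 144. 148.]
 top only [582.85475586   6.58611732] 74.45324742693957 77
shelf [646. 648. 650. 656. 856.] [-280.  233.]
mid 226 [ 480. -395.   94.] [ 478. -395.] [49. 65.] 89.9
short 197 [ 478. -343.   64.] [ 473. -345.] [66. 48.] 2.1
narrow 168 [ 486. -447.   94.] [ 483. -447.] [52. 54.] 5.6
all 886 [ 490. -395.   90.] [ 478. -395.] [ 66. 163.] 4.6
```

Candidates for the big tin (native px):
- Middle lane (368,200): 60x40, top at 93 mm in both views.
- Short tin (352,203): top at 63 mm.
- Narrow tin (385,195): about square on top.
- Purple look-alikes at (417,209), (424,245) and one more near (354,285).

The middle lane tin is the only plain metal one that is both full height and full width, and the crop confirms it. The caddy is at about +166°, so I'll turn it about 166° clockwise. First I move over the handle.

```bash
cat >> h.py <<'E'
def go(x,y,z,yaw=None,sp=None):
    """print pose & needed shift in tool axes (m), spin (rad, mod pi)"""
    R,p,s=pose(); yw=np.degrees(np.arctan2(R[1,0],R[0,0]))
    d=R.T@(np.array([x,y,z])-p)/1000
    print('t',round(s['time_s'],2),'p',p.round(1),'yaw',round(yw,1),'q6',round(np.degrees(s['joints'][5]),1),'open',round(s['opening'],1),'F',np.round(s['ft_force'],1),'tilt',np.round(R[2,:2],3))
    print(' shift',d.round(4),'n',np.ceil(np.linalg.norm(d)/.06), 'spin',None if yaw is None else round(np.radians((yw-yaw+180)%360-180),3))
E
python3 -m pendant '[{"offset":[0.0318,-0.0465,0],"spin":0,"jaw":0},{"offset":[0.0318,-0.0465,0],"spin":0,"jaw":0},{"offset":[0.0318,-0.0465,0],"spin":0,"jaw":0},{"offset":[0.0318,-0.0465,0],"spin":0,"jaw":0},{"offset":[0.0318,-0.0465,0],"spin":0,"jaw":0},{"offset":[0.0318,-0.0465,0],"spin":0,"jaw":0},{"offset":[0.0318,-0.0465,0],"spin":0,"jaw":0.5},{"offset":[0.0318,-0.0465,0],"spin":0,"jaw":0.5},{"offset":[0.0318,-0.0465,0],"spin":0,"jaw":0.5},{"offset":[0.0318,-0.0465,0],"spin":0,"jaw":0.5},{"offset":[0,0,0],"spin":-0.18,"jaw":0.5},{"offset":[0,0,0],"spin":-0.18,"jaw":0.5}]'
python3 -c "
from h import *
go(581,5,200,-14)"
```

```text
time_s: 3.45
tool_pos: [523.1, 79.0, 194.4]
tcp_rot: [-2.315, 2.119, -0.002]
ft_force: [-0.2, 0.2, 0.0]
opening: 42.7
t 3.45 p [523.1  79.  194.4] yaw -84.9 q6 69.5 open 42.7 F [-0.2  0.2  0. ] tilt [-0.001 -0.003]
 shift [ 0.0788 -0.0512 -0.0055] n 2.0 spin -1.238
```

```bash

python3 -m pendant '[{"offset":[0.039,-0.026,0],"spin":0,"jaw":0.5},{"offset":[0.039,-0.026,0],"spin":0,"jaw":0.5},{"offset":[0,0,0],"spin":-0.18,"jaw":0.5},{"offset":[0,0,0],"spin":-0.18,"jaw":0.5},{"offset":[0,0,0],"spin":-0.18,"jaw":0.5},{"offset":[0,0,0],"spin":-0.18,"jaw":0.5},{"offset":[0,0,0],"spin":-0.18,"jaw":0.5},{"offset":[0,0,0],"spin":-0.18,"jaw":0.5},{"offset":[0,0,0],"spin":-0.15,"jaw":0.5}]'
python3 - <<'E'
from h import *
go(581,5,200,-14)
c=look('wrist'); save(c,'w1.png')
W,uv=cloud(c)
t=(W[:,2]>137)&(W[:,2]<152)&(np.hypot(W[:,0]-580,W[:,1]-4)<45)
if t.sum()>20:
    q=W[t][:,:2].astype(np.float32); print(cv2.minAreaRect(q),t.sum(),np.median(W[t][:,2]))
E
```

```text
time_s: 4.58
tool_pos: [584.1, 2.7, 193.5]
tcp_rot: [-3.123, 0.331, -0.003]
ft_force: [0.3, -0.5, -0.1]
opening: 42.7
t 4.58 p [584.1   2.7 193.5] yaw -12.1 q6 152.3 open 42.7 F [ 0.3 -0.5 -0.1] tilt [ 0.002 -0.002]
 shift [-0.0035 -0.0016 -0.0065] n 1.0 spin 0.033
((580.6248779296875, 7.094757080078125), (63.027015686035156, 16.008270263671875), 75.92236328125) 1828 146.14812040135854
```

View pics/w1.png

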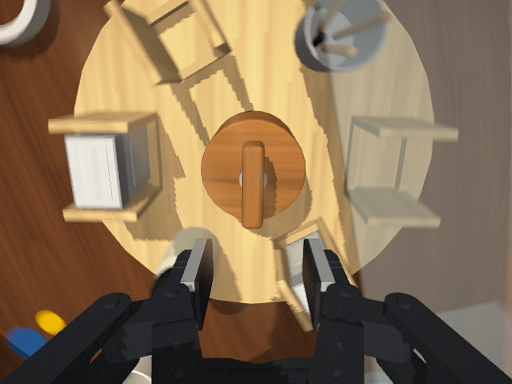

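The handle shows at (253,185), with the empty wide bay under the shelf at the right and the filled one at the left. I'll descend and grip the bar.

```bash

python3 -m pendant '[{"offset":[-0.004,-0.0025,0.01],"spin":0.033,"jaw":0.5},{"offset":[0,0,0.035],"spin":0,"jaw":0.5},{"offset":[0,0,0.031],"spin":0,"jaw":0.5},{"offset":[0,0,0],"spin":0,"jaw":1},{"offset":[0,0,0],"spin":0,"jaw":1},{"offset":[0,0,0],"spin":0,"jaw":1},{"offset":[0,0,0],"spin":0,"jaw":1}]'
python3 -c "
from h import *
go(581,5,117,-14)"
```

```text
time_s: 5.5
tool_pos: [581.5, 7.1, 117.3]
tcp_rot: [-3.113, 0.404, -0.01]
ft_force: [0.3, 0.1, -0.6]
opening: 0.0
t 5.5 p [581.5   7.1 117.3] yaw -14.8 q6 149.1 open 0.0 F [ 0.3  0.1 -0.6] tilt [ 0.006 -0.004]
 shift [0.0001 0.0021 0.0003] n 1.0 spin -0.014
```

```bash

python3 - <<'E'
from h import *
c=look('wrist'); save(c,'w2.png')
c=look('top')
W,uv=cloud(c)
print(observe()['opening'])
E
```

```text
-0.02064180156638868
```

View pics/w2.png

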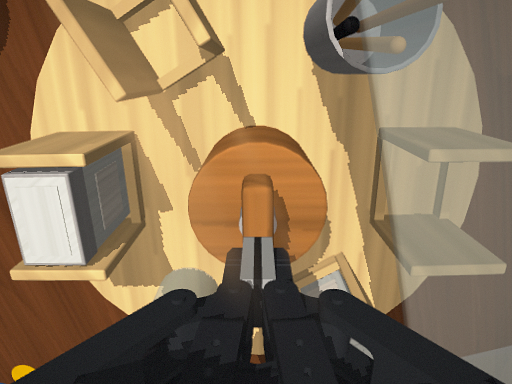

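```bash

python3 - <<'E'
from h import *
R,p,s=pose(); c=look('wrist'); print(px(c,[p,p-R[:,2]*18.7, p+R[:,0]*8,[581,6,146]]).round())
for u in [(258,185),(258,205),(258,225),(250,235),(248,250),(258,250),(268,250),(268,265),(258,265),(250,275),(258,345)]: 
    w=world(c,u)[0]; print(u,c['depth'][u[1],u[0]].round(),w.round(),(R.T@(w-p)).round(1))
save(c,'w3.png',(200,160,320,300),4)
E
```

```text
[[259. 221.]
 [259. 236.]
 [273. 221.]
 [260. 247.]]
(258, 185) 162.0 [588.  37. 144.] [ -0.7 -31.  -26.4]
(258, 205) 162.0 [586.  28. 147.] [ -0.7 -21.8 -29.3]
(258, 225) 166.0 [583.  18. 147.] [ -0.7 -11.3 -29.6]
(250, 235) 167.0 [578.  14. 147.] [ -4.6  -5.9 -29.8]
(248, 250) 143.0 [579.  19. 170.] [ -5.  -10.8 -53.4]
(258, 250) 142.0 [583.  18. 171.] [ -0.7 -11.3 -54.3]
(268, 250) 143.0 [587.  16. 170.] [  3.6 -10.7 -53.3]
(268, 265) 132.0 [587.  17. 182.] [  3.2 -10.8 -65.4]
(258, 265) 132.0 [583.  18. 182.] [ -0.7 -10.8 -65.3]
(250, 275) 124.0 [580.  19. 191.] [ -3.7 -11.7 -73.6]
(258, 345) 338.0 [ 536. -165.   28.] [ -0.2 178.2  88.7]
```

View pics/w3.png

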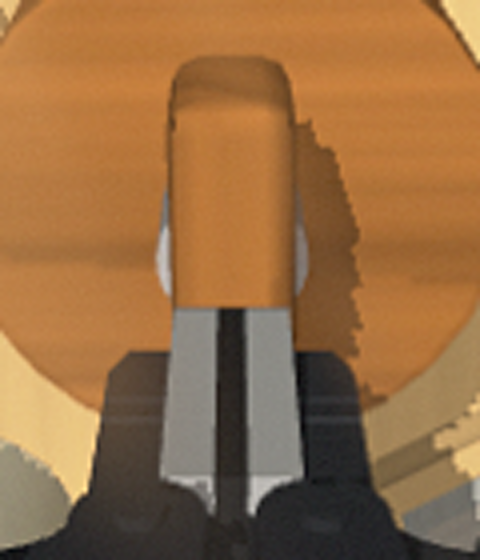

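```bash

python3 - <<'E'
from h import *
R,p,s=pose(); c=look('scene'); print('cam',-c['R'].T@c['t'])
a=px(c,[p,p-R[:,2]*18.7,p-R[:,2]*45,p-R[:,2]*73,[581,6,146]]).round(); print(a)
u,v=a[0].astype(int); save(c,'s1.png',(u-60,v-70,u+60,v+40),5)
for n in ['scene','wrist']:
    c=look(n); W,uv=cloud(c); L=(W-p)@R
    m=(abs(L[:,0])<10)&(abs(L[:,1])<13)&(L[:,2]>-75)&(L[:,2]<5)
    h,e=np.histogram(L[m][:,2],np.arange(-75,6,5)); print(n,list(zip(e.astype(int),h)))
E
```

```text
cam [1283.21082455 -347.74397778 1237.29326468]
[[283. 197.]
 [284. 193.]
 [284. 189.]
 [285. 184.]
 [284. 192.]]
scene [(np.int64(-75), np.int64(0)), (np.int64(-70), np.int64(1)), (np.int64(-65), np.int64(1)), (np.int64(-60), np.int64(1)), (np.int64(-55), np.int64(3)), (np.int64(-50), np.int64(3)), (np.int64(-45), np.int64(0)), (np.int64(-40), np.int64(2)), (np.int64(-35), np.int64(5)), (np.int64(-30), np.int64(15)), (np.int64(-25), np.int64(4)), (np.int64(-20), np.int64(7)), (np.int64(-15), np.int64(3)), (np.int64(-10), np.int64(5)), (np.int64(-5), np.int64(5)), (np.int64(0), np.int64(5))]
wrist [(np.int64(-75), np.int64(555)), (np.int64(-70), np.int64(336)), (np.int64(-65), np.int64(294)), (np.int64(-60), np.int64(281)), (np.int64(-55), np.int64(269)), (np.int64(-50), np.int64(223)), (np.int64(-45), np.int64(139)), (np.int64(-40), np.int64(1)), (np.int64(-35), np.int64(103)), (np.int64(-30), np.int64(389)), (np.int64(-25), np.int64(0)), (np.int64(-20), np.int64(0)), (np.int64(-15), np.int64(0)), (np.int64(-10), np.int64(1)), (np.int64(-5), np.int64(41)), (np.int64(0), np.int64(5))]
```

View pics/s1.png

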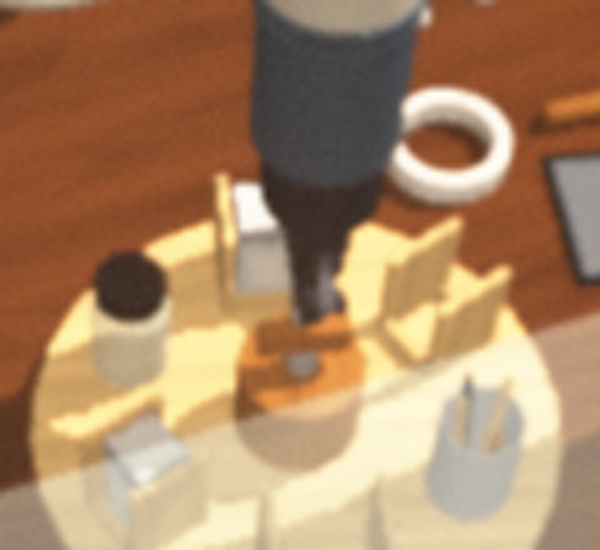

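The wrist depth and the scene picture (tip at about (300,310) in the crop) agree: the real fingertips are about 42 mm short of the reported TCP, so the jaws closed above the bar. From here I use tip = reported z + 42 mm. I'll open, descend and re-grip.

```bash

python3 -m pendant '[{"offset":[-0.001,0.001,-0.01],"spin":-0.014,"jaw":0.5},{"offset":[0,0,0],"spin":0,"jaw":0.5},{"offset":[0,0,0],"spin":0,"jaw":0.5},{"offset":[0,0,0.025],"spin":0,"jaw":0.5},{"offset":[0,0,0.025],"spin":0,"jaw":0.5},{"offset":[0,0,0],"spin":0,"jaw":1},{"offset":[0,0,0],"spin":0,"jaw":1},{"offset":[0,0,0],"spin":0,"jaw":1}]'
python3 -c "
from h import *
go(581,5,76,-14)"
```

```text
time_s: 6.8
tool_pos: [581.6, 6.0, 77.7]
tcp_rot: [-3.116, 0.38, -0.013]
ft_force: [2.1, -1.2, -7.1]
opening: 18.0
t 6.8 p [581.6   6.   77.7] yaw -13.9 q6 150.0 open 18.0 F [ 2.1 -1.2 -7.1] tilt [ 0.008 -0.004]
 shift [-0.0003  0.0011  0.0017] n 1.0 spin 0.002
```

```bash

python3 -m pendant '[{"offset":[0,0,0],"spin":0.15,"jaw":1},{"offset":[0,0,0],"spin":0.15,"jaw":1},{"offset":[0,0,0],"spin":0.15,"jaw":1},{"offset":[0,0,0],"spin":0.15,"jaw":1},{"offset":[0,0,0],"spin":0.15,"jaw":1},{"offset":[0,0,0],"spin":0.15,"jaw":1}]'
python3 -c "
from h import *
go(581,5.8,77,180)"
```

```text
time_s: 7.55
tool_pos: [581.5, 6.1, 77.7]
tcp_rot: [-2.617, 1.728, -0.009]
ft_force: [1.8, -0.5, -6.1]
opening: 18.2
t 7.55 p [581.5   6.1  77.7] yaw -66.9 q6 97.1 open 18.2 F [ 1.8 -0.5 -6.1] tilt [ 0.002 -0.008]
 shift [0.0001 0.0006 0.0007] n 1.0 spin 1.974
```

```bash

python3 -m pendant '[{"offset":[0,0,0],"spin":0.16,"jaw":1},{"offset":[0,0,0],"spin":0.16,"jaw":1},{"offset":[0,0,0],"spin":0.16,"jaw":1},{"offset":[0,0,0],"spin":0.16,"jaw":1},{"offset":[0,0,0],"spin":0.16,"jaw":1},{"offset":[0,0,0],"spin":0.16,"jaw":1},{"offset":[0,0,0],"spin":0.16,"jaw":1},{"offset":[0,0,0],"spin":0.16,"jaw":1},{"offset":[0,0,0],"spin":0.16,"jaw":1},{"offset":[0,0,0],"spin":0.16,"jaw":1},{"offset":[0,0,0],"spin":0.16,"jaw":1},{"offset":[0,0,0],"spin":0.15,"jaw":1}]'
python3 - <<'E'
from h import *
go(581,5.8,77,180)
c=look('top');W,uv=cloud(c)
m=(W[:,2]>100)&(W[:,2]<120)&(abs(W[:,0]-450)<45)&(abs(W[:,1]-5)<70)
for s in (-1,1):
    q=W[m&(s*(W[:,1]-5)>0)]; print(len(q),cv2.minAreaRect(q[:,:2].astype(np.float32)))
E
```

```text
time_s: 9.05
tool_pos: [581.6, 6.2, 77.8]
tcp_rot: [-0.01, 3.135, 0.002]
ft_force: [2.4, -1.2, -6.5]
opening: 17.8
t 9.05 p [581.6   6.2  77.8] yaw -179.6 q6 -15.7 open 17.8 F [ 2.4 -1.2 -6.5] tilt [-0.007  0.001]
 shift [ 0.0006 -0.0004  0.0008] n 1.0 spin 0.006
60 ((452.5419006347656, -38.7586555480957), (64.00894927978516, 7.6875529289245605), 2.9464662075042725)
68 ((449.7085266113281, 37.37234878540039), (64.07707977294922, 8.744221687316895), 3.4583377838134766)
```

The bay is about 3° short of square. I'll add a small turn, release and lift.

```bash

python3 -m pendant '[{"offset":[0,0,0],"spin":0.05,"jaw":1},{"offset":[0,0,0],"spin":0,"jaw":1},{"offset":[0,0,0],"spin":0,"jaw":0.5},{"offset":[0,0,0],"spin":0,"jaw":0.5},{"offset":[0,0,-0.04],"spin":0,"jaw":0.5},{"offset":[0,0,-0.06],"spin":0,"jaw":0.5},{"offset":[0,0,-0.06],"spin":0,"jaw":0.5}]'
python3 - <<'E'
from h import *
c=look('top');W,uv=cloud(c)
m=(W[:,2]>100)&(W[:,2]<120)&(abs(W[:,0]-450)<45)&(abs(W[:,1]-5)<70)
for s in (-1,1):
    q=W[m&(s*(W[:,1]-5)>0)]; print(len(q),cv2.minAreaRect(q[:,:2].astype(np.float32)))
go(477,-395,240,4)
E
```

```text
time_s: 9.98
tool_pos: [577.5, 5.9, 240.0]
tcp_rot: [-0.064, -3.139, -0.0]
ft_force: [1.1, -0.4, 0.4]
opening: 42.5
62 ((450.1805725097656, -28.905380249023438), (8.005574226379395, 63.21064758300781), 87.30455780029297)
70 ((452.56036376953125, 47.19359588623047), (8.066744804382324, 64.22086334228516), 87.6817855834961)
t 10.03 p [581.    4.9 249.8] yaw 177.7 q6 -18.4 open 42.6 F [ 1.5 -1.   9.3] tilt [-0.013  0.   ]
 shift [ 0.0878 -0.4038  0.0086] n 7.0 spin 3.031
```

```bash

python3 -m pendant '[{"offset":[0.0125,-0.0575,0],"spin":0,"jaw":0},{"offset":[0.0125,-0.0575,0],"spin":0,"jaw":0},{"offset":[0.0125,-0.0575,0],"spin":0,"jaw":0},{"offset":[0.0125,-0.0575,0],"spin":0,"jaw":0},{"offset":[0.0125,-0.0575,0],"spin":0,"jaw":0},{"offset":[0.0125,-0.0575,0],"spin":0,"jaw":0},{"offset":[0.012,-0.045,0.01],"spin":-0.11,"jaw":0},{"offset":[0,0,0],"spin":0,"jaw":0}]'
python3 - <<'E'
from h import *
go(477,-395,200,-176)
c=look('wrist'); save(c,'w4.png')
W,uv=cloud(c); R,p,s=pose()
rs=outline_of(c,'big_tin_mid')
for r in rs:
    v,u=np.nonzero(r['mask']); P=world(c,np.c_[u,v]); zt=np.percentile(P[:,2],70); P=P[abs(P[:,2]-zt)<4]
    print(round(r['confidence'],2),np.round(r['uv']),len(P),zt.round(1),cv2.minAreaRect(P[:,:2].astype(np.float32)))
# finger tips open
L=(W-p)@R
m=(abs(L[:,0])>30)&(abs(L[:,0])<62)&(abs(L[:,1])<14)&(L[:,2]>-110)&(L[:,2]<-10); h,e=np.histogram(L[m][:,2],np.arange(-110,-9,5)); print(list(zip(e.tolist(),h.tolist())))
E
```

```text
time_s: 11.02
tool_pos: [478.5, -392.2, 245.7]
tcp_rot: [-0.131, 3.112, -0.004]
ft_force: [0.9, -0.4, -0.3]
opening: 85.1
t 11.03 p [ 478.5 -392.2  245.7] yaw -175.2 q6 30.1 open 85.1 F [ 0.9 -0.4 -0.3] tilt [-0.027 -0.004]
 shift [ 0.003  -0.0025  0.0457] n 1.0 spin 0.015
0.97 [467. 203.] 1915 85.6 ((222.6598663330078, -347.5247802734375), (60.67299270629883, 42.57994079589844), 89.20197296142578)
0.85 [265. 156.] 2317 94.5 ((477.45733642578125, -394.96307373046875), (60.446372985839844, 42.04874038696289), 3.6420319080352783)
0.72 [414.  11.] 700 85.0 ((334.0044250488281, -546.7703857421875), (41.78086471557617, 12.946455001831055), 5.22055721282959)
0.7 [310.  10.] 1039 85.6 ((446.5208435058594, -534.5529174804688), (60.38531494140625, 15.290132522583008), 5.092343330383301)
[(-110, 1256), (-105, 4606), (-100, 1626), (-95, 655), (-90, 1035), (-85, 937), (-80, 1032), (-75, 935), (-70, 854), (-65, 754), (-60, 603), (-55, 314), (-50, 5), (-45, 0), (-40, 0), (-35, 0), (-30, 0), (-25, 0), (-20, 0), (-15, 0)]
```

View pics/w4.png

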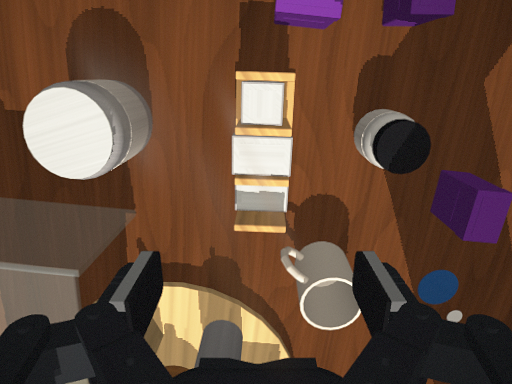

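Tin at (265,156) in the wrist view: centre (477.4,-395.0), top about 94 mm, yaw 3.6°. That matches the fixed cameras. Descending.

```bash

python3 -m pendant '[{"offset":[0.001,-0.0025,0.04],"spin":0.015,"jaw":0},{"offset":[0,0,0.04],"spin":0,"jaw":0},{"offset":[0,0,0.04],"spin":0,"jaw":0},{"offset":[0,0,0],"spin":0,"jaw":0}]'
python3 - <<'E'
from h import *
go(477.4,-395,8,-176.4)
c=look('wrist'); 
for r in outline_of(c,'big_tin_mid')[:2]:
    v,u=np.nonzero(r['mask']); P=world(c,np.c_[u,v]); zt=np.percentile(P[:,2],70); P=P[abs(P[:,2]-zt)<4]
    print(round(r['confidence'],2),np.round(r['uv']),len(P),zt.round(1),cv2.minAreaRect(P[:,:2].astype(np.float32)))
E
```

```text
time_s: 11.62
tool_pos: [487.1, -389.2, 129.3]
tcp_rot: [-0.118, 3.103, -0.012]
ft_force: [-0.2, 0.2, -0.2]
opening: 85.2
t 11.62 p [ 487.1 -389.2  129.3] yaw -175.6 q6 29.2 open 85.2 F [-0.2  0.2 -0.2] tilt [-0.036 -0.009]
 shift [ 0.0145 -0.0039  0.1209] n 3.0 spin 0.013
0.85 [340.   4.] 98 20.6 ((436.2336120605469, -529.6349487304688), (33.45981979370117, 1.00322425365448), 0.06834440678358078)
0.83 [273. 190.] 5007 94.4 ((477.5376892089844, -394.7350769042969), (61.223533630371094, 41.632904052734375), 2.9924771785736084)
```

```bash

python3 -m pendant '[{"offset":[0.0128,-0.004,0],"spin":0.013,"jaw":0},{"offset":[0,0,0.02],"spin":0,"jaw":0},{"offset":[0,0,0.02],"spin":0,"jaw":0},{"offset":[0,0,0.02],"spin":0,"jaw":0},{"offset":[0,0,0],"spin":0,"jaw":0}]'
python3 - <<'E'
from h import *
go(479,-395,8,-176.4)
E
```

```text
time_s: 12.35
tool_pos: [482.2, -401.9, 84.1]
tcp_rot: [-0.094, 3.081, -0.037]
ft_force: [0.4, 0.5, 1.3]
opening: 85.2
t 12.35 p [ 482.2 -401.9   84.1] yaw -176.5 q6 29.4 open 85.2 F [0.4 0.5 1.3] tilt [-0.058 -0.026]
 shift [0.0072 0.009  0.0756] n 2.0 spin -0.001
```

```bash
python3 -m pendant '[{"offset":[0,0,0],"spin":0,"jaw":0},{"offset":[0,0,0],"spin":0,"jaw":0}]'
python3 - <<'E'
from h import *
go(479,-395,8,-176.4); s=observe(); print(np.round(s['joints'],3),np.round(s['dq'],3),np.round(s['joint_efforts'],1))
E
```

```text
time_s: 12.6
tool_pos: [483.2, -403.3, 87.9]
tcp_rot: [-0.093, 3.077, -0.042]
ft_force: [0.6, 0.4, -0.1]
opening: 85.3
t 12.6 p [ 483.2 -403.3   87.9] yaw -176.5 q6 29.4 open 85.3 F [ 0.6  0.4 -0.1] tilt [-0.062 -0.029]
 shift [0.0086 0.0109 0.0792] n 2.0 spin -0.001
[-0.451  0.41   0.057 -0.005 -1.149  0.514] [-0.002 -0.011  0.016  0.004 -0.006 -0.001] [ -0.  -46.1  22.7   5.1   0.2  -0. ]
```

```bash
for i in 1 2; do python3 -m pendant '[{"offset":[0,0,0],"spin":0,"jaw":0},{"offset":[0,0,0],"spin":0,"jaw":0},{"offset":[0,0,0],"spin":0,"jaw":0},{"offset":[0,0,0],"spin":0,"jaw":0}]' >/dev/null
python3 - <<'E'
from h import *
go(479,-395,8,-176.4); s=observe(); print(np.round(s['joints'],4),np.round(s['dq'],3),np.round(s['joint_efforts'],1))
E
done
```

```text
t 13.1 p [ 483.8 -403.7   89.4] yaw -176.5 q6 29.4 open 85.5 F [-0.6 -1.1  0. ] tilt [-0.064 -0.031]
 shift [0.0095 0.0115 0.0807] n 2.0 spin -0.001
[-0.4509  0.4089  0.0587 -0.0051 -1.1499  0.5137] [ 0.002  0.001 -0.001  0.001 -0.     0.001] [ -0.  -46.3  22.8   5.1   0.2   0. ]
t 13.6 p [ 483.7 -403.6   89.1] yaw -176.5 q6 29.4 open 85.0 F [ 0.1 -0.2  0.1] tilt [-0.063 -0.03 ]
 shift [0.0093 0.0113 0.0804] n 2.0 spin -0.001
[-0.4508  0.4092  0.0585 -0.0052 -1.15    0.5137] [ 0.     0.001 -0.    -0.001 -0.001 -0.001] [  0.  -46.2  22.8   5.1   0.2  -0. ]
```

```bash
python3 - <<'E'
from h import *
a=look('scene')['frame'][40:340,60:460]; b=look('top')['frame'][84:384,150:450]
b=cv2.resize(b,(400,400))[:300]
a=look('scene')['frame'][60:360,40:440]; b=look('top')['frame'][100:325,170:470]
im=np.vstack([cv2.resize(a,(600,450))[40:340],cv2.resize(b,(600,450))[40:340]]); cv2.imwrite('pics/mo.png',im[:,:,::-1])
E
```

```text
(no output)
```

View pics/mo.png

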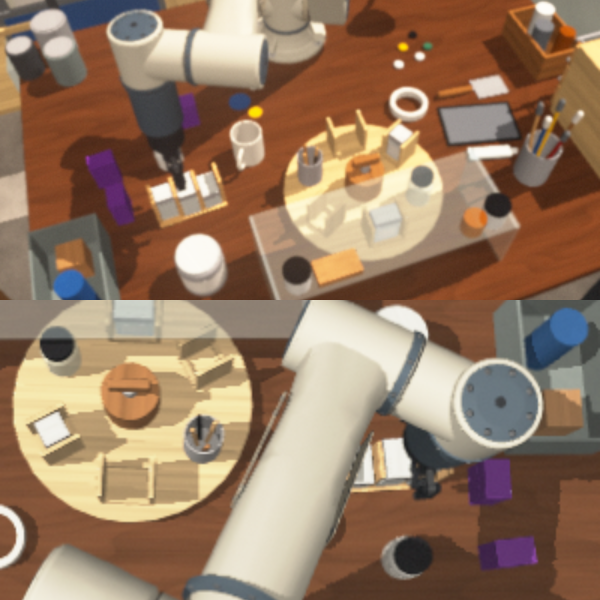

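The pictures show the gripper free above the rack and the arm clear of everything. I'll test how moves track by going up a little.

```bash
cat > st.py <<'E'
from h import *
go(479,-395,8,-176.4); s=observe(); print(np.round(s['joints'],4),np.round(s['joint_efforts'],1))
E
python3 -m pendant '[{"offset":[0,0,-0.02],"spin":0,"jaw":0},{"offset":[0,0,0],"spin":0,"jaw":0},{"offset":[0,0,0],"spin":0,"jaw":0}]' >/dev/null; python3 st.py
python3 -m pendant '[{"offset":[0,0.02,0],"spin":0,"jaw":0},{"offset":[0,0,0],"spin":0,"jaw":0},{"offset":[0,0,0],"spin":0,"jaw":0}]' >/dev/null; python3 st.py
python3 -m pendant '[{"offset":[0.02,0,0],"spin":0,"jaw":0},{"offset":[0,0,0],"spin":0,"jaw":0},{"offset":[0,0,0],"spin":0,"jaw":0}]' >/dev/null; python3 st.py
```

```text
t 14.18 p [ 482.1 -402.7  108.6] yaw -176.5 q6 29.4 open 85.2 F [ 0.9 -0.5 -0.7] tilt [-0.063 -0.029]
 shift [0.0089 0.0108 0.1   ] n 2.0 spin -0.001
[-0.451   0.3945  0.0876 -0.0056 -1.195   0.5136] [ -0.  -46.4  23.5   5.2   0.2   0. ]
t 14.55 p [ 480.2 -382.3  106.2] yaw -176.5 q6 27.6 open 85.6 F [ 0.2 -0.2  0.5] tilt [-0.06  -0.028]
 shift [ 0.0079 -0.0098  0.0982] n 2.0 spin -0.002
[-0.4203  0.3702  0.0439 -0.0035 -1.1779  0.482 ] [  0.2 -44.4  22.9   5.1   0.2  -0. ]
t 14.93 p [ 460.2 -384.7  104.2] yaw -176.5 q6 28.7 open 85.2 F [-0.5  1.1  0.7] tilt [-0.06  -0.028]
 shift [-0.0124 -0.0088  0.0974] n 2.0 spin -0.002
[-0.4387  0.3457  0.0028 -0.0045 -1.1619  0.5003] [ -0.1 -43.   22.7   5.1   0.2   0. ]
```

```bash

python3 -m pendant '[{"offset":[0,0,-0.02],"spin":0,"jaw":0},{"offset":[0,0,-0.02],"spin":0,"jaw":0},{"offset":[0,0,-0.02],"spin":0,"jaw":0},{"offset":[0,0,0],"spin":0,"jaw":0},{"offset":[0,0,0],"spin":0,"jaw":0},{"offset":[0,0,0],"spin":0,"jaw":0}]' >/dev/null; python3 st.py
python3 -m pendant '[{"offset":[0.005,-0.01,-0.03],"spin":0,"jaw":0},{"offset":[0,0,-0.03],"spin":0,"jaw":0},{"offset":[0,0,-0.03],"spin":0,"jaw":0},{"offset":[0,0,0],"spin":0,"jaw":0},{"offset":[0,0,0],"spin":0,"jaw":0},{"offset":[0,0,0],"spin":0,"jaw":0}]' >/dev/null; python3 st.py
```

```text
t 15.68 p [ 458.  -383.2  163. ] yaw -176.5 q6 28.6 open 85.5 F [-0.1 -0.8 -0.3] tilt [-0.057 -0.026]
 shift [-0.0114 -0.009   0.1562] n 3.0 spin -0.002
[-0.4385  0.3124  0.1078 -0.0048 -1.3035  0.4997] [  0.  -42.1  23.9   5.3   0.2  -0. ]
t 16.43 p [ 446.7 -390.4  249. ] yaw -176.5 q6 29.8 open 85.6 F [-0.2 -0.1  0.2] tilt [-0.049 -0.019]
 shift [-0.0202 -0.0019  0.2424] n 5.0 spin -0.002
[-0.4602  0.2964  0.3033 -0.0076 -1.5258  0.5204] [ -0.  -41.6  24.4   5.4   0.2  -0. ]
```

```bash

python3 -m pendant '[{"offset":[0,0,-0.05],"spin":0,"jaw":0},{"offset":[0,0,-0.05],"spin":0,"jaw":0},{"offset":[0,0,0],"spin":0,"jaw":0},{"offset":[0,0,0],"spin":0,"jaw":0}]' >/dev/null; python3 st.py
python3 -m pendant '[{"offset":[0,0,0.05],"spin":0,"jaw":0},{"offset":[0,0,0],"spin":0,"jaw":0},{"offset":[0,0,0],"spin":0,"jaw":0},{"offset":[0,0,0.05],"spin":0,"jaw":0},{"offset":[0,0,0],"spin":0,"jaw":0},{"offset":[0,0,0],"spin":0,"jaw":0}]' >/dev/null; python3 st.py
```

```text
t 16.93 p [ 440.2 -387.3  345.3] yaw -176.5 q6 29.8 open 85.3 F [-0.9 -0.4 -1.3] tilt [-0.039 -0.012]
 shift [-0.0252 -0.006   0.3387] n 6.0 spin -0.002
[-0.4615  0.3186  0.5785 -0.0093 -1.7911  0.5196] [ -0.1 -43.4  24.3   5.4   0.1  -0. ]
t 17.68 p [ 446.6 -391.1  250.8] yaw -176.5 q6 29.8 open 85.1 F [ 0.1 -0.1  1.2] tilt [-0.045 -0.02 ]
 shift [-0.0213 -0.001   0.2441] n 5.0 spin -0.002
[-0.4598  0.2995  0.3112 -0.0051 -1.5341  0.5203] [  0.1 -39.4  22.8   5.1   0.2   0. ]
```

Consecutive fast rows build up tilt, while short steps with pauses do not, and fast lifts reduce it. I'll descend in short steps with pauses.

```bash

python3 -m pendant '[{"offset":[-0.022,-0.002,0.02],"spin":0,"jaw":0},{"offset":[0,0,0],"spin":0,"jaw":0},{"offset":[0,0,0.03],"spin":0,"jaw":0},{"offset":[0,0,0],"spin":0,"jaw":0},{"offset":[0,0,0.03],"spin":0,"jaw":0},{"offset":[0,0,0],"spin":0,"jaw":0},{"offset":[0,0,0.03],"spin":0,"jaw":0},{"offset":[0,0,0],"spin":0,"jaw":0},{"offset":[0,0,0.03],"spin":0,"jaw":0},{"offset":[0,0,0],"spin":0,"jaw":0}]' >/dev/null; python3 st.py
```

```text
t 18.93 p [ 489.8 -405.3  135.9] yaw -176.3 q6 28.8 open 85.6 F [-0.   0.2  0.7] tilt [-0.073 -0.047]
 shift [0.0194 0.017  0.1262] n 3.0 spin 0.002
[-0.4418  0.3796  0.1297  0.0067 -1.2343  0.503 ] [  0.  -44.9  23.    5.1   0.6  -0. ]
```

```bash

python3 -m pendant '[{"offset":[0.01,0,-0.03],"spin":0,"jaw":0},{"offset":[0,0,0],"spin":0,"jaw":0},{"offset":[0,0,-0.03],"spin":0,"jaw":0},{"offset":[0,0,0],"spin":0,"jaw":0},{"offset":[0,0,-0.03],"spin":0,"jaw":0},{"offset":[0,0,0],"spin":0,"jaw":0},{"offset":[0,0,-0.03],"spin":0,"jaw":0},{"offset":[0,0,0],"spin":0,"jaw":0},{"offset":[0,0,-0.03],"spin":0,"jaw":0},{"offset":[0,0,0],"spin":0,"jaw":0}]' >/dev/null; python3 st.py
python3 -m pendant '[{"offset":[0.01,0.01,-0.03],"spin":0,"jaw":0},{"offset":[0,0,0],"spin":0,"jaw":0},{"offset":[0,0,-0.03],"spin":0,"jaw":0},{"offset":[0,0,0],"spin":0,"jaw":0},{"offset":[0,0,-0.03],"spin":0,"jaw":0},{"offset":[0,0,0],"spin":0,"jaw":0},{"offset":[0,0,-0.03],"spin":0,"jaw":0},{"offset":[0,0,0],"spin":0,"jaw":0},{"offset":[0,0,0],"spin":0,"jaw":0}]' >/dev/null; python3 st.py
```

```text
t 20.18 p [ 470.2 -402.8  307.5] yaw -176.2 q6 29.4 open 85.1 F [0.8 0.6 0.7] tilt [-0.089 -0.066]
 shift [0.0174 0.0269 0.298 ] n 5.0 spin 0.004
[-0.447   0.3083  0.4532  0.0138 -1.6056  0.5125] [  0.1 -41.3  24.2   5.5   0.    0. ]
t 21.3 p [ 449.3 -384.2  415.7] yaw -176.1 q6 29.0 open 85.3 F [-0.5 -0.1 -0.2] tilt [-0.075 -0.052]
 shift [0.0018 0.0087 0.4088] n 7.0 spin 0.005
[-0.4365  0.3368  0.781   0.0102 -1.9239  0.5068] [ -0.1 -42.8  22.7   5.1   0.2   0. ]
```

```bash

python3 -m pendant '[{"offset":[0,0,0.06],"spin":0,"jaw":0},{"offset":[0,0,0.06],"spin":0,"jaw":0},{"offset":[0,0,0.06],"spin":0,"jaw":0},{"offset":[0,0,0.06],"spin":0,"jaw":0},{"offset":[0,0,0.04],"spin":0,"jaw":0},{"offset":[0,0,0],"spin":0,"jaw":0},{"offset":[0,0,0],"spin":0,"jaw":0},{"offset":[0,0,0],"spin":0,"jaw":0}]' >/dev/null; python3 st.py
```

```text
t 22.3 p [ 469.8 -396.4  125.9] yaw -176.1 q6 28.9 open 85.6 F [-0.1  0.   0.5] tilt [-0.074 -0.05 ]
 shift [-0.0006  0.0067  0.1181] n 2.0 spin 0.005
[-0.4416  0.342   0.0474  0.0087 -1.187   0.5045] [ -0.  -42.3  22.9   5.1   0.3  -0. ]
```

```bash

python3 -m pendant '[{"offset":[-0.001,0.002,0.04],"spin":0.005,"jaw":0},{"offset":[-0.0015,0.0015,0.045],"spin":0,"jaw":0},{"offset":[0,0,0.028],"spin":0,"jaw":0},{"offset":[0,0,0],"spin":0,"jaw":0},{"offset":[0,0,0],"spin":0,"jaw":0}]' >/dev/null; python3 st.py
python3 - <<'E'
from h import *
R,p,s=pose(); c=look('wrist')
print('tip',p-48*R[:,2])
for r in outline_of(c,'big_tin_mid')[:3]:
    v,u=np.nonzero(r['mask']); P=world(c,np.c_[u,v]); zt=np.percentile(P[:,2],70); P=P[abs(P[:,2]-zt)<4]
    print(round(r['confidence'],2),np.round(r['uv']),len(P),zt.round(1),cv2.minAreaRect(P[:,:2].astype(np.float32)))
E
```

```text
t 22.93 p [ 488.7 -402.7   22.8] yaw -176.3 q6 28.1 open 85.4 F [ 0.2 -0.6  0.2] tilt [-0.091 -0.062]
 shift [0.0105 0.0092 0.0134] n 1.0 spin 0.002
[-0.4357  0.4396 -0.0874  0.0139 -0.9335  0.4899] [ -0.  -45.   20.5   4.6   0.3  -0. ]
tip [ 484.1594341  -400.00068224   70.53110907]
0.89 [269. 302.] 13578 94.3 ((477.6878662109375, -394.71746826171875), (61.37983322143555, 45.2170524597168), 2.8492164611816406)
```

```bash

python3 -m pendant '[{"offset":[0.006,0.0055,0.01],"spin":0,"jaw":0},{"offset":[0,0,0],"spin":0,"jaw":0},{"offset":[0,0,0],"spin":0,"jaw":0}]' >/dev/null; python3 st.py
python3 -m pendant '[{"offset":[0,0,0],"spin":0,"jaw":1},{"offset":[0,0,0],"spin":0,"jaw":1},{"offset":[0,0,0],"spin":0,"jaw":1},{"offset":[0,0,0],"spin":0,"jaw":1}]' >/dev/null; python3 st.py
```

```text
t 23.4 p [ 483.7 -398.1   13.3] yaw -176.3 q6 27.8 open 85.0 F [-0.4  0.1 -0.5] tilt [-0.094 -0.064]
 shift [0.005  0.0037 0.0046] n 1.0 spin 0.002
[-0.4322  0.4352 -0.1229  0.0145 -0.8991  0.4855] [ -0.  -45.5  20.6   4.6   0.3  -0. ]
t 23.9 p [ 483.9 -398.5   14.6] yaw -176.3 q6 27.8 open 60.8 F [0.2 1.  1.2] tilt [-0.095 -0.065]
 shift [0.0053 0.0042 0.0059] n 1.0 spin 0.002
[-0.4321  0.434  -0.1214  0.0154 -0.901   0.4855] [ -0.1 -45.3  20.8   4.6   0.5  -0. ]
```

```bash

python3 -m pendant '[{"offset":[-0.0028,-0.002,-0.03],"spin":0,"jaw":1},{"offset":[0,0,0],"spin":0,"jaw":1},{"offset":[-0.0028,-0.002,-0.03],"spin":0,"jaw":1},{"offset":[0,0,0],"spin":0,"jaw":1},{"offset":[-0.0028,-0.002,-0.03],"spin":0,"jaw":1},{"offset":[0,0,0],"spin":0,"jaw":1},{"offset":[-0.0028,-0.002,-0.03],"spin":0,"jaw":1},{"offset":[0,0,0],"spin":0,"jaw":1},{"offset":[0,0,0],"spin":0,"jaw":1}]' >/dev/null; python3 st.py
```

```text
t 25.02 p [ 476.5 -393.3  117.8] yaw -176.6 q6 28.1 open 60.4 F [-0.4 -0.4 -3.6] tilt [-0.073 -0.045]
 shift [0.0057 0.0031 0.1097] n 2.0 spin -0.003
[-0.4343  0.3557  0.0479  0.0052 -1.1772  0.4906] [ -0.  -46.8  25.3   5.8   0.4   0. ]
```

Tin lifted, and the tilt is improving. I'll lift on, travel to free bench at about (330,20) and set it down there for the regrasp.

```bash

python3 -m pendant '[{"offset":[-0.002,-0.001,-0.03],"spin":0,"jaw":1},{"offset":[0,0,0],"spin":0,"jaw":1},{"offset":[-0.002,-0.001,-0.03],"spin":0,"jaw":1},{"offset":[0,0,0],"spin":0,"jaw":1},{"offset":[-0.002,-0.001,-0.03],"spin":0,"jaw":1},{"offset":[0,0,0],"spin":0,"jaw":1},{"offset":[-0.002,-0.001,-0.03],"spin":0,"jaw":1},{"offset":[0,0,0],"spin":0,"jaw":1},{"offset":[0,0,0],"spin":0,"jaw":1}]' >/dev/null; python3 st.py
python3 -c "
from h import *
go(330,20,230,-90)"
```

```text
t 26.15 p [ 470.2 -384.2  215.1] yaw -176.7 q6 28.1 open 60.3 F [-0.1  0.3 -4.4] tilt [-0.047 -0.017]
 shift [ 0.0016 -0.0077  0.2075] n 4.0 spin -0.006
[-0.4329  0.329   0.2643 -0.0072 -1.4563  0.4901] [ -0.1 -46.4  26.3   6.1   0.2   0. ]
t 26.15 p [ 470.2 -384.2  215.1] yaw -176.7 q6 28.1 open 60.3 F [-0.1  0.3 -4.4] tilt [-0.047 -0.017]
 shift [ 0.1161  0.4111 -0.0274] n 8.0 spin -1.514
```

```bash

python3 -m pendant '[{"offset":[0.012,0.040,-0.003],"spin":0,"jaw":1},{"offset":[0.0145,0.052,-0.003],"spin":0,"jaw":1},{"offset":[0.0145,0.052,-0.003],"spin":0,"jaw":1},{"offset":[0.0145,0.052,-0.003],"spin":0,"jaw":1},{"offset":[0.0145,0.052,-0.003],"spin":0,"jaw":1},{"offset":[0.0145,0.052,-0.003],"spin":0,"jaw":1},{"offset":[0.0145,0.052,-0.003],"spin":0,"jaw":1},{"offset":[0.01,0.035,-0.003],"spin":0,"jaw":1},{"offset":[0,0,0],"spin":0,"jaw":1},{"offset":[0,0,0],"spin":0,"jaw":1}]' >/dev/null
python3 -m pendant '[{"offset":[0,0,0],"spin":-0.15,"jaw":1},{"offset":[0,0,0],"spin":-0.17,"jaw":1},{"offset":[0,0,0],"spin":-0.17,"jaw":1},{"offset":[0,0,0],"spin":-0.17,"jaw":1},{"offset":[0,0,0],"spin":-0.17,"jaw":1},{"offset":[0,0,0],"spin":-0.17,"jaw":1},{"offset":[0,0,0],"spin":-0.17,"jaw":1},{"offset":[0,0,0],"spin":-0.17,"jaw":1},{"offset":[0,0,0],"spin":-0.15,"jaw":1},{"offset":[0,0,0],"spin":0,"jaw":1},{"offset":[0,0,0],"spin":0,"jaw":1}]' >/dev/null
python3 -c "
from h import *
go(330,20,230,-90)
print(np.round(observe()['joints'],3))"
```

```text
t 28.77 p [325.6  -2.3 203.3] yaw -90.3 q6 60.5 open 60.6 F [ 0.7 -0.5 -3.9] tilt [ 0.012 -0.009]
 shift [-0.022  -0.0045 -0.0269] n 1.0 spin -0.005
[ 0.508 -0.222 -0.362  0.015 -1.429  1.055]
```

```bash

python3 -m pendant '[{"offset":[0,0,0.04],"spin":0,"jaw":1},{"offset":[0,0,0.05],"spin":0,"jaw":1},{"offset":[0,0,0.05],"spin":0,"jaw":1},{"offset":[0,0,0.03],"spin":0,"jaw":1},{"offset":[0,0,0],"spin":0,"jaw":1},{"offset":[0,0,0],"spin":0,"jaw":1},{"offset":[0,0,0],"spin":0,"jaw":1}]' >/dev/null
python3 - <<'E'
from h import *
go(325,0,8,-90)
c=look('scene'); R,p,s=pose()
u,v=px(c,p+[0,0,40])[0].astype(int); save(c,'s2.png',(max(u-50,0),max(v-50,0),u+50,v+50),5)
W,uv=cloud(c); m=(abs(W[:,0]-p[0])<30)&(abs(W[:,1]-p[1])<45); print(np.percentile(W[m][:,2],[1,5,50]))
E
```

```text
t 29.65 p [331.3  -4.8  32. ] yaw -91.2 q6 59.8 open 60.3 F [ 0.6 -0.3 -3.3] tilt [ 0.01  -0.017]
 shift [-0.0049  0.0068  0.0238] n 1.0 spin -0.022
[ -1.31834259   2.4745877  270.71375785]
```

View pics/s2.png

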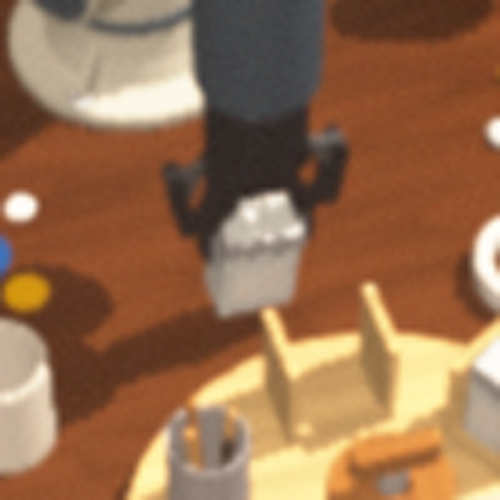

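The tin is held, leaning slightly, at about (255,255) in the crop, over clear bench. I'll lower it to contact.

```bash

python3 -m pendant '[{"offset":[0,0,0.018],"spin":0,"jaw":1},{"offset":[0,0,0],"spin":0,"jaw":1},{"offset":[0,0,0],"spin":0,"jaw":1}]'
python3 -m pendant '[{"offset":[0,0,0.005],"spin":0,"jaw":1},{"offset":[0,0,0],"spin":0,"jaw":1}]'
```

```text
time_s: 30.08
tool_pos: [334.7, -3.7, 16.8]
tcp_rot: [-2.19, 2.236, -0.035]
ft_force: [-0.2, 0.2, -3.2]
opening: 60.5
time_s: 30.32
tool_pos: [335.6, -3.4, 12.5]
tcp_rot: [-2.189, 2.235, -0.036]
ft_force: [-0.3, 0.5, -3.2]
opening: 60.3
```

```bash

python3 -m pendant '[{"offset":[0,0,0.004],"spin":0,"jaw":1},{"offset":[0,0,0],"spin":0,"jaw":1}]'
python3 -m pendant '[{"offset":[0,0,0.003],"spin":0,"jaw":1},{"offset":[0,0,0],"spin":0,"jaw":1}]'
python3 -m pendant '[{"offset":[0,0,0.003],"spin":0,"jaw":1},{"offset":[0,0,0],"spin":0,"jaw":1}]'
```

```text
time_s: 30.58
tool_pos: [336.1, -3.3, 8.6]
tcp_rot: [-2.188, 2.234, -0.036]
ft_force: [-0.0, 0.8, -3.0]
opening: 60.7
time_s: 30.82
tool_pos: [338.7, -2.7, 7.5]
tcp_rot: [-2.187, 2.23, -0.041]
ft_force: [-0.1, -0.6, -3.2]
opening: 60.0
time_s: 31.08
tool_pos: [341.1, -2.0, 6.3]
tcp_rot: [-2.186, 2.225, -0.045]
ft_force: [0.3, 0.3, -3.7]
opening: 59.4
```

```bash
python3 - <<'E'
from h import *
go(340,0,8,-90); print(np.round(observe()['joints'],3),np.round(observe()['joint_efforts'],1))
c=look('wrist'); W,uv=cloud(c)
m=(W[:,2]>70)&(W[:,2]<110)&(abs(W[:,0]-340)<40)&(abs(W[:,1])<40)
R,p,s=pose(); L=(W-p)@R
P=W[m&(abs(L[:,0])<28)]; 
A=np.c_[P[:,:2]-P[:,:2].mean(0),np.ones(len(P))]; print(len(P),np.linalg.lstsq(A,P[:,2],rcond=None)[0],P.mean(0))
E
```

```text
t 31.07 p [341.1  -2.    6.3] yaw -91.0 q6 59.7 open 59.4 F [ 0.3  0.3 -3.7] tilt [ 0.004 -0.036]
 shift [-0.002   0.0011 -0.0018] n 1.0 spin -0.018
[ 0.492 -0.027 -0.755  0.029 -0.814  1.041] [ -0.  -17.6  19.4   4.6   0.2  -0. ]
17973 [-1.46602096e-01 -3.12368562e-02  8.59017152e+01] [343.78272716  -1.99845691  85.90171521]
```

```bash

python3 -m pendant '[{"offset":[0,0,0],"spin":0,"jaw":0},{"offset":[0,0,0],"spin":0,"jaw":0},{"offset":[0,0,0],"spin":0,"jaw":0},{"offset":[0,0,0],"spin":0,"jaw":0}]'
python3 -m pendant '[{"offset":[0,0,-0.05],"spin":0,"jaw":0},{"offset":[0,0,-0.06],"spin":0,"jaw":0},{"offset":[0,0,-0.05],"spin":0,"jaw":0},{"offset":[0,0,0],"spin":0.15,"jaw":0},{"offset":[0,0,0],"spin":0.17,"jaw":0},{"offset":[0,0,0],"spin":0.17,"jaw":0},{"offset":[0,0,0],"spin":0.17,"jaw":0},{"offset":[0,0,0],"spin":0.17,"jaw":0},{"offset":[0,0,0],"spin":0.17,"jaw":0},{"offset":[0,0,0],"spin":0.17,"jaw":0},{"offset":[0,0,0],"spin":0.17,"jaw":0},{"offset":[0,0,0],"spin":0.15,"jaw":0}]'
cat > tin.py <<'E'
from h import *
def tin(c,x0,y0,rad=80):
    best=None
    for r in outline_of(c,'big_tin_mid'):
        v,u=np.nonzero(r['mask']&(c['depth']>0)); P=world(c,np.c_[u,v])
        zt=np.percentile(P[:,2],85); P=P[abs(P[:,2]-zt)<6]
        rr=cv2.minAreaRect(P[:,:2].astype(np.float32))
        if np.hypot(rr[0][0]-x0,rr[0][1]-y0)<rad:
            A=np.c_[P[:,:2]-P[:,:2].mean(0),np.ones(len(P))]
            print('tin',round(r['confidence'],2),np.round(r['uv']),len(P),np.round(rr[0],1),np.round(rr[1],1),round(rr[2],1),'plane',np.linalg.lstsq(A,P[:,2],rcond=None)[0].round(3)); 
E
python3 - <<'E'
from tin import *
go(340,0,20,180)
tin(look('wrist'),340,0)
go(340,0,20,180)
E
```

```text
time_s: 31.62
tool_pos: [341.3, -2.3, 6.1]
tcp_rot: [-2.187, 2.225, -0.046]
ft_force: [0.5, -0.2, -0.2]
opening: 85.2
time_s: 33.12
tool_pos: [334.3, -2.0, 171.4]
tcp_rot: [-0.022, 3.106, -0.01]
ft_force: [-0.2, 0.7, -0.3]
opening: 85.4
t 33.12 p [334.3  -2.  171.4] yaw -179.2 q6 -28.4 open 85.4 F [-0.2  0.7 -0.3] tilt [-0.035 -0.007]
 shift [-0.0004  0.0029  0.1515] n 3.0 spin 0.014
tin 0.91 [258. 165.] 3393 [337.3  -5. ] [60.9 40.3] 89.1 plane [-1.0000e-03  6.0000e-03  8.5996e+01]
t 33.23 p [334.4  -2.  171.4] yaw -178.9 q6 -28.1 open 85.2 F [0.2 0.4 0.2] tilt [-0.035 -0.007]
 shift [-0.0004  0.0029  0.1515] n 3.0 spin 0.019
```

The tin stands flat at (337.3,-5.0), long side across (89°), and its top measures 86 mm. I'll raise in the pattern that reduces tilt, then descend for the broad-face grasp.

```bash

python3 -m pendant '[{"offset":[0,0.003,-0.03],"spin":0.01,"jaw":0},{"offset":[0,0,0],"spin":0,"jaw":0},{"offset":[0,0,-0.03],"spin":0,"jaw":0},{"offset":[0,0,0],"spin":0,"jaw":0},{"offset":[0,0,-0.03],"spin":0,"jaw":0},{"offset":[0,0,0],"spin":0,"jaw":0},{"offset":[0,0,-0.03],"spin":0,"jaw":0},{"offset":[0,0,0],"spin":0,"jaw":0},{"offset":[0,0,0],"spin":0,"jaw":0}]'
python3 - <<'E'
from h import *
go(338,-5,15,179); print(np.round(observe()['joints'],3))
E
```

```text
time_s: 34.35
tool_pos: [326.6, 1.8, 286.7]
tcp_rot: [-0.048, 3.119, -0.013]
ft_force: [0.8, -0.6, 0.0]
opening: 85.4
t 34.35 p [326.6   1.8 286.7] yaw -178.2 q6 -28.1 open 85.4 F [ 0.8 -0.6  0. ] tilt [-0.022 -0.009]
 shift [-0.0051 -0.0048  0.2719] n 5.0 spin 0.048
[ 0.523 -0.236 -0.165  0.018 -1.627 -0.491]
```

```bash

python3 -m pendant '[{"offset":[-0.002,-0.0025,0.04],"spin":0.04,"jaw":0},{"offset":[-0.002,-0.0025,0.06],"spin":0,"jaw":0},{"offset":[0,0,0.06],"spin":0,"jaw":0},{"offset":[0,0,0.05],"spin":0,"jaw":0},{"offset":[0,0,0.03],"spin":0,"jaw":0},{"offset":[0,0,0],"spin":0,"jaw":0},{"offset":[0,0,0],"spin":0,"jaw":0},{"offset":[0,0,0],"spin":0,"jaw":0}]'
python3 - <<'E'
from tin import *
R,p,s=pose(); print('tip',p-48*R[:,2])
go(338,-5,10,179); tin(look('wrist'),338,-5)
E
```

```text
time_s: 35.35
tool_pos: [332.2, -7.0, 36.4]
tcp_rot: [0.011, 3.124, -0.014]
ft_force: [-0.2, -0.0, 0.6]
opening: 85.1
tip [331.32802245  -6.60931871  84.41060814]
t 35.35 p [332.2  -7.   36.4] yaw 179.6 q6 -28.8 open 85.1 F [-0.2 -0.   0.6] tilt [-0.018 -0.009]
 shift [-0.0053  0.0023  0.0265] n 1.0 spin 0.011
tin 0.9 [244. 243.] 10974 [337.4  -4.9] [62.5 41.4] 88.9 plane [1.0000e-03 9.0000e-03 8.5873e+01]
```

```bash

python3 -m pendant '[{"offset":[-0.006,0.0017,0.026],"spin":0.01,"jaw":0},{"offset":[0,0,0],"spin":0,"jaw":0},{"offset":[0,0,0],"spin":0,"jaw":0}]'
python3 -m pendant '[{"offset":[0,0,0],"spin":0,"jaw":1},{"offset":[0,0,0],"spin":0,"jaw":1},{"offset":[0,0,0],"spin":0,"jaw":1},{"offset":[0,0,0],"spin":0,"jaw":1},{"offset":[0,0,0],"spin":0,"jaw":1}]'
python3 - <<'E'
from tin import *
go(338,-5,10,179)
E
```

```text
time_s: 35.83
tool_pos: [341.2, -4.5, 12.8]
tcp_rot: [0.025, 3.118, -0.01]
ft_force: [-0.3, -0.0, -0.4]
opening: 85.6
time_s: 36.45
tool_pos: [341.6, -4.2, 14.4]
tcp_rot: [0.025, 3.116, -0.008]
ft_force: [-0.2, -0.3, -0.4]
opening: 39.8
t 36.45 p [341.6  -4.2  14.4] yaw 179.1 q6 -29.2 open 39.8 F [-0.2 -0.3 -0.4] tilt [-0.026 -0.005]
 shift [ 0.0037 -0.0008  0.0043] n 1.0 spin 0.002
```

```bash

python3 -m pendant '[{"offset":[-0.001,0,-0.03],"spin":0,"jaw":1},{"offset":[0,0,0],"spin":0,"jaw":1},{"offset":[-0.001,0,-0.03],"spin":0,"jaw":1},{"offset":[0,0,0],"spin":0,"jaw":1},{"offset":[0,0,-0.03],"spin":0,"jaw":1},{"offset":[0,0,0],"spin":0,"jaw":1},{"offset":[0,0,-0.03],"spin":0,"jaw":1},{"offset":[0,0,0],"spin":0,"jaw":1},{"offset":[0,0,-0.03],"spin":0,"jaw":1},{"offset":[0,0,0],"spin":0,"jaw":1},{"offset":[0,0,0],"spin":0,"jaw":1}]'
cat > bay.py <<'E'
from tin import *
def bay(c):
    W,uv=cloud(c)
    m=(W[:,2]>100)&(W[:,2]<120)&(abs(W[:,0]-450)<45)
    o=[]
    for y in (-29,47):
        q=W[m&(abs(W[:,1]-y)<9)]
        if len(q)>20: r=cv2.minAreaRect(q[:,:2].astype(np.float32)); o.append(r[0]); print(len(q),np.round(r[0],1),np.round(r[1],1),round(r[2],1))
    if len(o)==2: o=np.array(o); d=o[1]-o[0]; print('bay',o.mean(0).round(1),'axis',np.degrees(np.arctan2(d[1],d[0])).round(1))
E
python3 - <<'E'
from bay import *
go(451,9,165,177.5)
for n in ('top','wrist'): print(n); bay(look(n))
E
```

```text
time_s: 37.83
tool_pos: [327.6, -4.8, 149.2]
tcp_rot: [-0.033, -3.133, 0.015]
ft_force: [-0.3, -0.2, -3.5]
opening: 39.3
t 37.83 p [327.6  -4.8 149.2] yaw 178.8 q6 -28.9 open 39.3 F [-0.3 -0.2 -3.5] tilt [ 0.008 -0.01 ]
 shift [-0.1229  0.0162 -0.017 ] n 3.0 spin 0.023
top
50 [457.5 -29.3] [48.5  6. ] 0.2
24 [472.4  47.2] [ 6.4 24.6] 89.9
bay [464.9   9. ] axis 78.9
wrist
1526 [448.3 -26.2] [ 8.8 64.3] 87.7
1537 [451.3  49.2] [ 9.6 64.3] 87.2
bay [449.8  11.5] axis 87.7
```

```bash

python3 -m pendant '[{"offset":[-0.03,0.005,-0.007],"spin":0.02,"jaw":1},{"offset":[-0.045,0.006,-0.006],"spin":0,"jaw":1},{"offset":[-0.035,0.006,-0.005],"spin":0,"jaw":1},{"offset":[-0.01,0.001,0],"spin":0,"jaw":1},{"offset":[0,0,0],"spin":0,"jaw":1},{"offset":[0,0,0],"spin":0,"jaw":1},{"offset":[0,0,0],"spin":0,"jaw":1}]'
python3 - <<'E'
from bay import *
R,p,s=pose(); print('tip',p-48*R[:,2],'g',p-65*R[:,2])
go(450.8,11.7,90,177.5)
c=look('wrist'); bay(c); tin(c,451,11); save(c,'w5.png')
W,uv=cloud(c);L=(W-p)@R
m=(abs(L[:,0])<18)&(abs(L[:,1])<36)&(L[:,2]>-95)&(L[:,2]<-55)
P=W[m]; print(len(P),np.percentile(P[:,1],[1,99]),np.percentile(P[:,0],[1,99]),np.median(P[:,2]))
E
```

```text
time_s: 38.8
tool_pos: [447.5, 8.5, 161.0]
tcp_rot: [-0.064, -3.124, 0.018]
ft_force: [-0.2, 0.3, -3.2]
opening: 39.5
tip [448.31041067   9.07614437 208.99332139] g [448.60285625   9.2666487  225.98973818]
t 38.8 p [447.5   8.5 161. ] yaw 177.6 q6 -23.9 open 39.5 F [-0.2  0.3 -3.2] tilt [ 0.017 -0.012]
 shift [-0.0044  0.0041  0.0709] n 2.0 spin 0.002
1338 [448.6 -26.2] [ 8.5 63.8] 87.5
tin 0.88 [258. 260.] 14423 [447.8   7.9] [62.3 41.2] 87.1 plane [-5.20000e-02  9.00000e-03  2.32682e+02]
13938 [-23.09648269  37.13330985] [430.49420829 466.28822765] 232.71915799369054
```

View pics/w5.png

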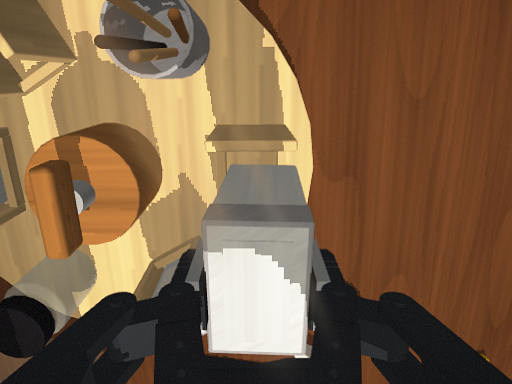

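The tin at (258,290) hangs just short of and to one side of the bay. I need about +6.5 mm in x at its foot and +4 mm in y. I'll correct, then check.

```bash

python3 -m pendant '[{"offset":[-0.006,0.004,0.02],"spin":0,"jaw":1},{"offset":[0,0,0],"spin":0,"jaw":1},{"offset":[0,0,0],"spin":0,"jaw":1}]'
cat > chk.py <<'E'
from bay import *
go(450.8,11.7,90,177.5)
c=look('wrist'); W,uv=cloud(c)
for r in outline_of(c,'big_tin_mid'):
    v,u=np.nonzero(r['mask']&(c['depth']>0)); P=world(c,np.c_[u,v]); P=P[P[:,2]>np.percentile(P[:,2],85)-6]
    q=cv2.minAreaRect(P[:,:2].astype(np.float32))
    if np.hypot(q[0][0]-450,q[0][1]-10)>50: continue
    A=np.c_[P[:,:2]-q[0],np.ones(len(P))]; k=np.linalg.lstsq(A,P[:,2],rcond=None)[0]
    print('top',np.round(q[0],1),np.round(q[1],1),round(q[2],1),'z',k[2].round(1),'slope',k[:2].round(3),'foot',np.round(np.array([q[0][0]+85*k[0],q[0][1]+85*k[1],k[2]-85]),1))
bay(c)
E
python3 chk.py
```

```text
time_s: 39.28
tool_pos: [453.6, 12.1, 142.5]
tcp_rot: [-0.063, -3.127, 0.017]
ft_force: [1.0, -0.2, -3.1]
opening: 39.4
t 39.27 p [453.6  12.1 142.5] yaw 177.7 q6 -24.1 open 39.4 F [ 1.  -0.2 -3.1] tilt [ 0.013 -0.011]
 shift [0.0021 0.0001 0.0526] n 1.0 spin 0.003
top [453.6  11.6] [62.4 41.1] 87.4 z 214.3 slope [-0.05  0.01] foot [449.3  12.4 129.3]
1570 [448.7 -26.4] [ 8.3 64.1] 87.5
```

```bash

python3 -m pendant '[{"offset":[0,-0.001,0.025],"spin":0,"jaw":1},{"offset":[0,0,0.035],"spin":0,"jaw":1},{"offset":[0,0,0.015],"spin":0,"jaw":1},{"offset":[0,0,0],"spin":0,"jaw":1},{"offset":[0,0,0],"spin":0,"jaw":1},{"offset":[0,0,0],"spin":0,"jaw":1}]'
python3 chk.py
```

```text
time_s: 40.12
tool_pos: [455.9, 10.8, 70.5]
tcp_rot: [-0.063, -3.136, 0.013]
ft_force: [-0.2, -0.5, -3.3]
opening: 39.4
t 40.12 p [455.9  10.8  70.5] yaw 177.7 q6 -24.0 open 39.4 F [-0.2 -0.5 -3.3] tilt [ 0.004 -0.009]
 shift [ 0.0052  0.0005 -0.0195] n 1.0 spin 0.004
top [454.9  10.2] [62.2 41.9] 87.2 z 142.2 slope [-0.041  0.012] foot [451.5  11.2  57.2]
3853 [448.7 -24.9] [11.6 64. ] 87.8
```

```bash

python3 -m pendant '[{"offset":[0.0025,0,0.02],"spin":0,"jaw":1},{"offset":[0,0,0],"spin":0,"jaw":1},{"offset":[0,0,0],"spin":0,"jaw":1}]'
python3 chk.py
```

```text
time_s: 40.6
tool_pos: [454.9, 11.1, 52.1]
tcp_rot: [-0.062, -3.14, 0.012]
ft_force: [1.3, -0.0, -2.6]
opening: 39.6
t 40.6 p [454.9  11.1  52.1] yaw 177.7 q6 -24.1 open 39.6 F [ 1.3 -0.  -2.6] tilt [ 0.001 -0.008]
 shift [ 0.0041  0.0002 -0.0379] n 1.0 spin 0.004
top [453.7  10.4] [62.1 42.3] 87.9 z 123.8 slope [-0.037  0.012] foot [450.5  11.4  38.8]
5382 [449.  -25.1] [11.6 64.1] 87.8
706 [455.4  48.8] [ 9.2 53.4] 88.0
bay [452.2  11.9] axis 85.0
```

```bash

python3 -m pendant '[{"offset":[0.001,0,0.0095],"spin":0,"jaw":1},{"offset":[0,0,0],"spin":0,"jaw":1},{"offset":[0,0,0],"spin":0,"jaw":1}]'
python3 chk.py
```

```text
time_s: 41.08
tool_pos: [454.3, 11.3, 42.5]
tcp_rot: [0.062, 3.14, -0.011]
ft_force: [-0.3, 0.5, -3.6]
opening: 39.1
t 41.08 p [454.3  11.3  42.5] yaw 177.7 q6 -24.2 open 39.1 F [-0.3  0.5 -3.6] tilt [-0.001 -0.007]
 shift [ 0.0035 -0.0001 -0.0475] n 1.0 spin 0.004
top [453.2   9.4] [65.2 41.3] 87.4 z 114.6 slope [-0.02   0.012] foot [451.5  10.4  29.6]
5916 [449.  -25.3] [12.  63.7] 88.1
1069 [454.5  42.5] [ 9.  50.3] 89.9
bay [451.8   8.6] axis 85.4
```

```bash

python3 -m pendant '[{"offset":[0,0,0],"spin":0,"jaw":0.2},{"offset":[0,0,0],"spin":0,"jaw":0.2},{"offset":[0,0,0],"spin":0,"jaw":0.2},{"offset":[0,0,0],"spin":0,"jaw":0.2}]'
python3 chk.py
```

```text
time_s: 41.68
tool_pos: [455.9, 11.5, 43.7]
tcp_rot: [0.061, 3.137, -0.011]
ft_force: [0.4, 0.3, 0.5]
opening: 68.5
t 41.67 p [455.9  11.5  43.7] yaw 177.8 q6 -24.2 open 68.5 F [0.4 0.3 0.5] tilt [-0.004 -0.007]
 shift [ 0.0049 -0.0003 -0.0463] n 1.0 spin 0.005
top [451.3  11.1] [69.7 41.8] 88.2 z 113.9 slope [0.    0.009] foot [451.3  11.9  28.9]
5750 [449.1 -25.3] [12.  63.9] 87.9
2451 [451.3  43.9] [13.9 64.1] 86.4
bay [450.2   9.3] axis 88.2
```

Standing flat (slope about 0, foot at 29 mm, centred). I'll lift clear and back away, then verify.

```bash

python3 -m pendant '[{"offset":[0.004,0,-0.03],"spin":0,"jaw":0.2},{"offset":[0,0,-0.05],"spin":0,"jaw":0.2},{"offset":[0,0,-0.06],"spin":0,"jaw":0.2},{"offset":[0,0,-0.05],"spin":0,"jaw":0.2},{"offset":[0.03,0,0],"spin":0,"jaw":0.2},{"offset":[0,0,0],"spin":0,"jaw":0.2},{"offset":[0,0,0],"spin":0,"jaw":0.2},{"offset":[0,0,0],"spin":0,"jaw":0.2}]'
python3 chk.py
python3 - <<'E'
from h import *
c=look('wrist'); save(c,'w6.png')
W,uv=cloud(c)
h=(W[:,2]>139)&(W[:,2]<152)&(np.hypot(W[:,0]-581,W[:,1]-6)<45)
if h.sum()>20: print('handle',cv2.minAreaRect(W[h][:,:2].astype(np.float32)))
m=(W[:,2]>106)&(W[:,2]<120)&(abs(W[:,0]-450)<40)
for a,b in ((-36,-22),(42,56)):
    q=W[m&(W[:,1]>a)&(W[:,1]<b)]; print(len(q),cv2.minAreaRect(q[:,:2].astype(np.float32)) if len(q) else '')
t=look('top')
for n in 'short_tin_mid narrow_tin_mid jar mug knife tape brush_can tube paint_can'.split():
    r=outline_of(t,n)
    if r: print(n,round(r[0]['confidence'],2),np.round(r[0]['uv']))
E
```

```text
time_s: 42.78
tool_pos: [420.2, 13.8, 239.3]
tcp_rot: [0.062, 3.139, -0.012]
ft_force: [0.2, 0.7, 0.1]
opening: 68.4
t 42.77 p [420.2  13.8 239.3] yaw 177.7 q6 -26.2 open 68.4 F [0.2 0.7 0.1] tilt [-0.002 -0.007]
 shift [-0.0303  0.0002  0.1494] n 3.0 spin 0.004
711 [449.1 -25. ] [11.3 63.7] 87.9
871 [451.3  45.4] [15.5 62.7] 88.2
bay [450.2  10.2] axis 88.2
handle ((579.3323364257812, 6.454074859619141), (64.4142837524414, 16.207672119140625), 88.40208435058594)
655 ((448.9350280761719, -26.476491928100586), (8.47493839263916, 63.562644958496094), 88.20372009277344)
639 ((451.4400939941406, 47.349308013916016), (11.225831985473633, 62.894264221191406), 87.70955657958984)
short_tin_mid 0.66 [365. 204.]
narrow_tin_mid 0.79 [385. 198.]
mug 0.67 [313. 233.]
knife 0.83 [ 91. 238.]
tape 0.31 [373. 247.]
brush_can 0.6 [101. 138.]
tube 0.77 [124. 170.]
paint_can 0.92 [366. 140.]
```

View pics/w6.png

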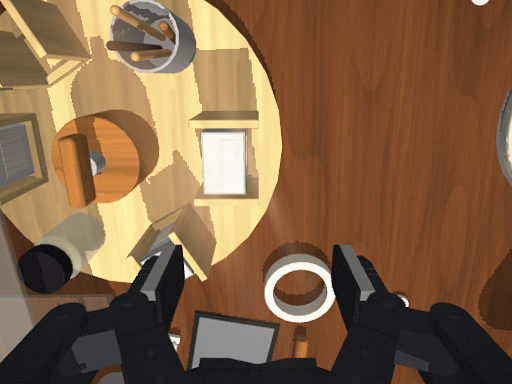

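The wrist view shows the tin at (224,162) between the two walls, with the gripper clear. Handing in.

```bash
python3 -c "
from station import *
print(sign_off())"
```

```text
the job is handed in; nothing more can be done
None
```

The big tin is in the wide bay and the bay faces the front; I handed the job in at about 43 s. I gripped the handle bar and turned the caddy about 168° clockwise. I then lifted the middle-lane tin out of the rack by its narrow ends and stood it on clear bench in front of the caddy instead of on the mat. There I took it again by its broad faces and lowered it into the bay.

**Last checks (wrist camera)**
- **Bay:** it is about 2° off square, with its centre about 4 mm sideways of the hub.
- **Tin:** just after I let go, it stood upright with its foot at about 29 mm and 1–2 mm from the bay centre. The last picture shows it still between the side walls, long side across; I did not measure it again after lifting clear.
- **Robot:** the gripper is open and clear, with wrist force near zero.

**What failed or disagreed**
- **Fingertips:** they sat about 42 mm short of the reported TCP, so my first try at the handle closed on air above the bar. I corrected for this from the pictures.
- **Tool tilt:** sequences of short moves tilted the tool, up to about 0.11 rad by the joint readings. I reduced it with stepped lifts, and the tin leaned roughly 0.05–0.08 rad while carried.
- **Wrist and top cameras:** they differed by about 2 mm on the bay centre.
- **Other objects:** in the last top view the mug, knife, brush can, tube, paint can and narrow tin were found within a few pixels of where they started. The short tin was reported about 13 pixels away, which may be the network's error. The jar was not found and the tape detection was wrong. The wrist view shows the tape at its place, but I did not check the jar and short tin again.

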